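# Clear a sieve of finds and tap it out

## Robot

A 6-joint arm with a two-finger parallel gripper is mounted at the origin on the work surface. World frame = base frame: x ahead of the robot, y to its left, z up, the work surface at z = 0. Lengths are in m, angles in rad, forces in N, time in s.
With the tool pointing down it reaches from about 0.3 to 0.875 m from the base axis. Payload 6.4 kg.
Tool frame: the origin (TCP) lies at the very end of the fingers, on their centre line; the grasp point (between the pads) lies 19 mm behind it; z points along the fingers, y is the direction in which the jaws open and shut (so a half turn about z gives the same grasp; the last joint's range is limited). The gripper opens to 85 mm and grips with 20 to 120 N. Pads are 22 mm wide; open, the fingers measure 114 mm over their backs; the gripper's body (76 mm by 85 mm) begins 54 mm behind the grasp point. The pads swing forward as they close: fully open they stand 13 mm farther back than shut.
Start: joints at [1.135, 0.181, 1.607, -0, 1.354, -0.206], TCP at [0.131, 0.56, 0.231] pointing down, gripper open.
Joint ranges: [-2.99, 2.99], [-0.89, 2.07], [0.3, 2.58], [-1.14, 4.28], [0, 2.63], [-3.12, 3.12]. Speed limits (rad/s): [2.57, 2.57, 3.01, 3.14, 3.14, 3.14].

## Interface

Orientations are given as a unit quaternion [x, y, z, w].
In Python, from station import status, cams, r gives the robot as it stands. The module is installed in compiled form; this text tells all that it offers.
- The arm moves only by the tool arm_command, never from a script. Its argument "series" is a list that holds one entry, the list of rows, each a list of 7 numbers: the shift along the tool's x, y, z in cm, then the turn, a rotation vector about the tool's x, y, z in rad, then the closure in counts, from 0 (fully open) to 255 (shut). In form: [[[dx, dy, dz, rx, ry, rz, hand], ...]]. A call has 1 to 10 rows; each row shifts and turns the commanded pose from where the row before left it, along the tool's axes as they then stand; what a row does not reach is not made up. A row lasts 1/12 s, in which the tool goes at most 41.7 mm and 7.16 degrees, less where a joint would pass 70% of its speed; a pose out of reach is approached as far as the arm can. A call with a gripper value outside its range is refused whole. The fingers move at their own pace and stop on an object; "force" is the grip in N (left out, the last holds). Time passes only in rows, so rows that do not move let the fingers close. It gives the time, the measured TCP pose, the force and the opening at its end, in the units of the state.
- status.sense(): the state, without advancing time (a new reading comes with each control period).
- cams.camera(name): name is "side" or "top" or "wrist"; returns a dict with "frame" (384x512x3 uint8, blue, green, red), "intrinsics" (3x3 intrinsics, pixels), "k1" (the pictures are not rectified: a ray, as slopes to the right and down, at radius r is drawn at 1 + k1 r^2 times it, then the intrinsics apply), "rvec" (rotation vector, rad) and "tvec" (3), from world to camera coordinates, as OpenCV has them. Camera axes: x right, y down, z forward; pixel columns grow to the right and rows downward; lengths in m; the calibration is good to about 2 mm. A picture is of the moment at which its call begins. There is no depth.
- r.sign_off(): hands the job in, once; it reports no verdict.
The state is a dict: "clock": time; "joint_pos": joint angles; "qvel": joint speeds; "effort": joint torques, N m; "tool_pos": TCP position; "tcp_rot": TCP orientation; "force": force on the tool from outside, world axes, zero at the start; "torque": the same for the moment, N m; "width": finger opening in m.
Only numpy, scipy, OpenCV 4.12 (cv2) and the standard library are available. Lean on these libraries where they do the work, as an engineer would, in place of code of your own. Each camera call takes 0.05 s, during which the arm holds its last target. There are 200 camera calls.

## Task

Pick all the finds out of the sieve and sort them, the bones into the long tray and the potsherds into the square tray. Then push the sieve round on its stand until the notch in its rim faces the tapper pin, and only then press the treadle all the way down to its stop, hold it there for about two seconds and let it come back up. Leave the finds in their trays and the notch facing the tapper, and do not disturb the jar, the brush or the mug.

Things in the scene. Friction and masses are not known exactly. Their poses are not given: they have to be found in the camera images.
- sieve_center (a point): on the turning axis of the round brass sieve, on its mesh, 50 mm above the bench. Rim: outer diameter 300 mm, 4 mm thick, top 80 mm above the bench (30 above the mesh). Six brass ears for turning stick out every 60 degrees: each 16 mm wide along the edge, from radius 149 to 177 mm, 48 to 72 mm above the bench.
- notch (a point): the one notch in the sieve rim: a gap 29 mm wide in the rim, centred on this point at radius 148 mm. The ears lie 30, 90, 150, 210, 270 and 330 degrees round from it.
- mark (a point): point on the rim circle (radius 148 mm) straight in front of the tapper: a round steel pin with a rubber tip (tip at radius 188 mm, 62 mm above the bench) that sticks out of a grey box 70 mm wide and 75 mm high beyond the sieve's edge (radius 205 to 265 mm), clear of the ears. The notch has to lie at this point.
- sieve (a joint): angle of the sieve on its fixed grey stand: 0 (or any whole turn) with the notch exactly at the mark; grows anticlockwise seen from above. It stays where it is left; turning it takes about 1.5 N at the ears.
- treadle_pad (a point): middle of the top of the ribbed rubber pad at the raised end of the treadle, a sprung aluminium plate 140 x 90 mm on a fixed dark steel base 180 x 110 mm. The plate's hinge lies 110 mm from here along this point's own +x, 32 mm above the bench. The pad is about 65 mm above the bench when up, 38 mm at the stop, where the plate is level.
- treadle (a joint): angle of the treadle: 0 up, 0.25 rad down at its stop. It needs about 4 N at the pad to start and 11 N at the stop, springs back up, and drives the tapper pin.
- long_tray: long white open tray, 130 x 230 mm outside (x, y of its frame), walls 4 mm thick and 28 mm high, fixed; for bones. Origin: centre of its underside; its inner floor is 4 mm higher.
- square_tray: square white open tray, 165 x 165 mm outside, walls 4 mm thick and 28 mm high, fixed; for potsherds. Origin: centre of its underside; its inner floor is 4 mm higher.
- bone0_c (a point): centre of a limb bone (may be absent): 82 mm long along its x axis, a round shaft 16 mm thick between knobbly ends 38 mm wide (y) and 22 mm high; about 35 g; shaft free over the middle 38 mm. Lies flat, centre 11 mm up. At the start it lies in the sieve.
- bone1_c (a point): centre of a limb bone (may be absent): 82 mm long along its x axis, a round shaft 16 mm thick between knobbly ends 38 mm wide (y) and 22 mm high; about 35 g; shaft free over the middle 38 mm. Lies flat, centre 11 mm up. At the start it lies in the sieve.
- bone2_c (a point): centre of a limb bone (may be absent): 82 mm long along its x axis, a round shaft 16 mm thick between knobbly ends 38 mm wide (y) and 22 mm high; about 35 g; shaft free over the middle 38 mm. Lies flat, centre 11 mm up. At the start it lies in the sieve.
- sherd0_c (a point): centre of a potsherd (may be absent): flat plate 61 mm long along its x axis, 42 mm wide (y) and 13 mm thick, narrowing to 30 mm over the last 19 mm at its +x end; about 45 g. Lies flat, centre 6.5 mm up. At the start it lies in the sieve. The 42 mm wide part extends from x = -30 to +12 mm.
- sherd1_c (a point): centre of a potsherd (may be absent): flat plate 61 mm long along its x axis, 42 mm wide (y) and 13 mm thick, narrowing to 30 mm over the last 19 mm at its +x end; about 45 g. Lies flat, centre 6.5 mm up. At the start it lies in the sieve. The 42 mm wide part extends from x = -30 to +12 mm.
- sherd2_c (a point): centre of a potsherd (may be absent): flat plate 61 mm long along its x axis, 42 mm wide (y) and 13 mm thick, narrowing to 30 mm over the last 19 mm at its +x end; about 45 g. Lies flat, centre 6.5 mm up. At the start it lies in the sieve. The 42 mm wide part extends from x = -30 to +12 mm.
- jar: bystander: jar with a white cap, 64 mm across, 85 mm high, stands beyond the treadle; origin under its centre
- brush: bystander: hand brush lying on the bench to the robot's right
- mug: bystander: blue mug, 80 mm across, 90 mm high, beyond the trays; origin under its centre
There are look-alikes about, which are no part of the job. Leave any blue or turquoise look-alike of the part that bears sherd1_c alone.

How it is judged:
By the outcome, as a careful person would: the job done as asked, in the order asked, and still so for the second after the job is handed in, with the robot touching nothing.
Of bone0, bone1, bone2, sherd0, sherd1, sherd2 only 4 to 6 are there at a start; the rules pass over those that are not, and their reading is None.
At some moment in a run one of bone0, bone1, bone2, sherd0, sherd1, sherd2 may be knocked a few centimetres aside while the robot is not near it.
It also fails if it takes over 210 s, if anything falls off the work surface, if the arm or the gripper's body presses on something with over 40 N, if the wrist force passes 120 N, or if a joint passes its speed limit or range.

## Working session

There is one attempt and no reset: what is moved stays moved. The work goes in short steps, Python scripts to look and compute and a tool call to move; the robot and the scene stay as the last step left them, time stands still between calls to the robot, and variables do not carry over. Pictures are saved under pics/ and viewed, about 12 in all and at most 16, crops included, and the job is handed in when it is done.

Besides the shell and the picture viewer there is one more tool, called after "Request:" as a command line: name --argument value ..., lists and objects as JSON in quotes. arm_command: Moves the arm, as the interface text tells. Its arguments: {"type":"object","properties":{"series":{"type":"array","items":{"type":"array","items":{"type":"array","items":{"type":"number"}}}},"force":{"type":"number"}},"required":["series"]}

```bash
mkdir -p pics
cat > h.py <<'E'
import numpy as np, cv2
from station import status, cams, r
def cam(n):
    c=cams.camera(n); np.savez('pics/last_%s.npz'%n,**{k:np.array(v) for k,v in c.items()}); return c
def load(n): return dict(np.load('pics/last_%s.npz'%n))
def ray(c,uv):
    K=np.array(c['intrinsics'],float); k1=float(c['k1'])
    d=np.array([(uv[0]-K[0,2])/K[0,0],(uv[1]-K[1,2])/K[1,1]]); s=d.copy()
    for _ in range(30): s=d/(1+k1*(s@s))
    R=cv2.Rodrigues(np.array(c['rvec'],float).reshape(3))[0]; t=np.array(c['tvec'],float).reshape(3)
    return -R.T@t, R.T@np.array([s[0],s[1],1])
def at(c,uv,z):
    o,d=ray(c,uv); return o+d*(z-o[2])/d[2]
def proj(c,p):
    K=np.array(c['intrinsics'],float); R=cv2.Rodrigues(np.array(c['rvec'],float).reshape(3))[0]
    q=R@np.array(p,float)+np.array(c['tvec'],float).reshape(3); s=q[:2]/q[2]; s=s*(1+float(c['k1'])*(s@s))
    return np.array([K[0,0]*s[0]+K[0,2],K[1,1]*s[1]+K[1,2]])
E
python3 - <<'E'
from h import *
s=status.sense()
for k in s: print(k,s[k])
for n in ('top','side','wrist'):
    c=cam(n); cv2.imwrite('pics/a_%s.png'%n,cv2.resize(c['frame'],(800,600),interpolation=cv2.INTER_CUBIC)); print(n,ray(c,(256,192)),c['k1'],c['intrinsics'])
E
```

```text
clock 0.0
joint_pos [ 1.13472644e+00  1.81523446e-01  1.60799365e+00  3.14048224e-05
  1.35378945e+00 -2.06283697e-01]
qvel [-0.00071137  0.00068742  0.0015137   0.00043967 -0.00155282 -0.00014212]
effort [-4.12118179e-04 -4.44865251e+01 -3.51334226e+01 -1.79168856e-04
  9.04074346e-03 -1.82702058e-05]
tool_pos [0.13069903 0.55939577 0.23040098]
tcp_rot [ 1.14643819e-01  9.93406292e-01 -8.08285411e-04 -2.85070722e-04]
force [ 0.48039274  0.38219972 -0.92478323]
torque [-0.03883878 -0.02845861  0.01189449]
width 0.08567717943385908
top (array([ 0.44530694, -0.07750002,  1.2185364 ]), array([ 0.09242481, -0.01761917, -0.99556421])) -0.0934811636263593 [[359.62447434   0.         255.8158576 ]
 [  0.         359.62447434 191.71936827]
 [  0.           0.           1.        ]]
side (array([0.36622054, 0.67344022, 0.96396948]), array([ 0.17872612, -0.63492888, -0.75161861])) 0.04977257177512169 [[438.03442228   0.         256.40877703]
 [  0.         438.03442228 193.18890285]
 [  0.           0.           1.        ]]
wrist (array([0.05573995, 0.57613932, 0.37274347]), array([ 0.28637859, -0.0898816 , -0.95409961])) 0.024722962125835662 [[298.16480616   0.         261.9432089 ]
 [  0.         298.16480616 191.87843758]
 [  0.           0.           1.        ]]
```

View pics/a_top.png

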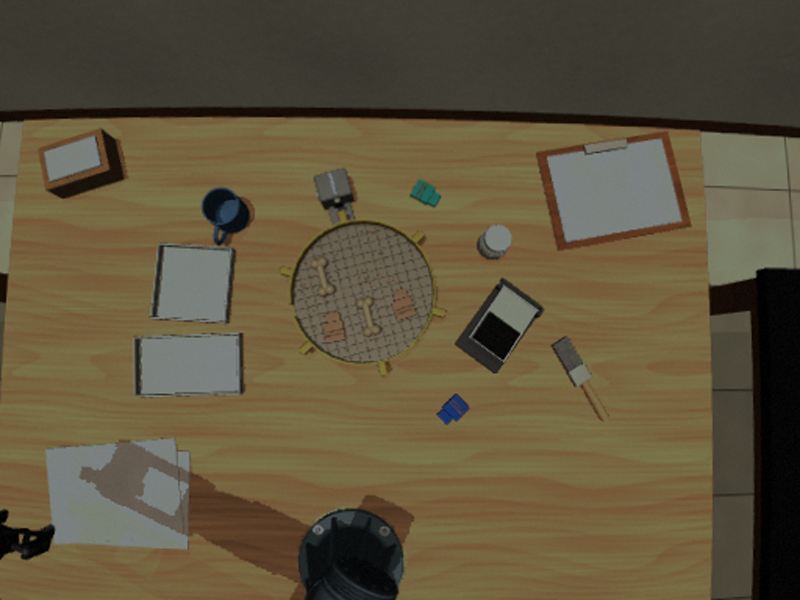

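View pics/a_side.png

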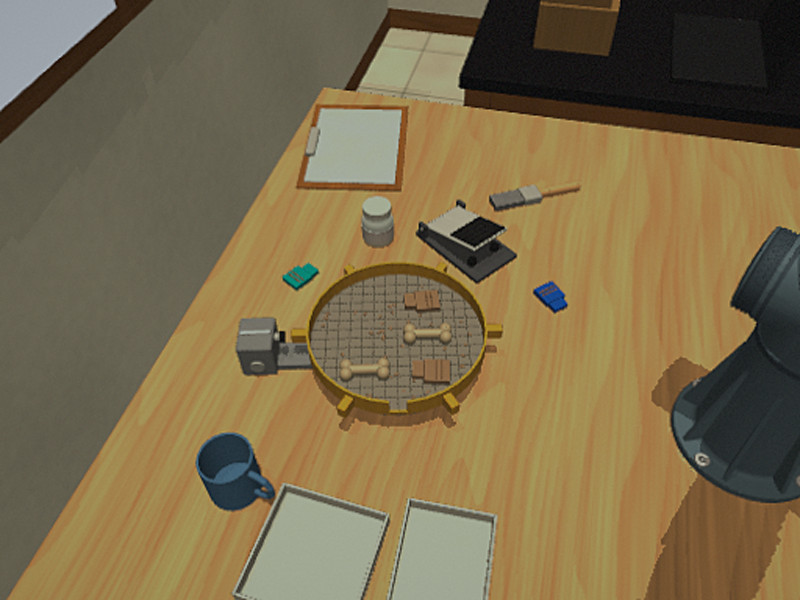

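The side view (800x600) shows two bones at (365,370) and (428,333), and two terracotta sherds at (422,300) and (432,371). The notch is at about (398,405). The turquoise (300,275) and blue (550,296) look-alikes lie outside the sieve, so I'll leave them. Next I'll measure from an enlarged top crop.

```bash
cat > seg.py <<'E'
from h import *
def show(name,x0,y0,w,h,f,out,gain=1.8):
    c=load(name); im=np.clip(c['frame'][y0:y0+h,x0:x0+w].astype(float)*gain,0,255).astype(np.uint8)
    cv2.imwrite(out,cv2.resize(im,None,fx=f,fy=f,interpolation=cv2.INTER_CUBIC))
E
python3 - <<'E'
from seg import *
show('top',75,90,280,175,2.85,'pics/b_top.png')
c=load('top');im=c['frame'];hsv=cv2.cvtColor(im,cv2.COLOR_BGR2HSV)
def hs(u,v): print((u,v),hsv[int(v/1.5625),int(u/1.5625)],im[int(v/1.5625),int(u/1.5625)])
for p in [(403,304),(333,327),(368,315),(321,275),(372,260),(340,250),(365,222),(440,311),(190,290),(190,360),(495,335),(515,305),(283,271),(340,190)]: hs(*p)
# trays
m=((hsv[...,1]<40)&(hsv[...,2]>95)).astype(np.uint8)
for ct in cv2.findContours(m,0,2)[0]:
    if cv2.contourArea(ct)>150:
        rr=cv2.minAreaRect(ct); B=cv2.boxPoints(rr); print('white',np.round(rr[0],1),np.round(rr[1],1),[np.round(at(c,b,.004)[:2],3) for b in B])
E
```

```text
(403, 304) [ 14 109 117] [ 67  90 117]
(333, 327) [ 14 108 118] [ 68  92 118]
(368, 315) [ 25  75 122] [ 86 116 122]
(321, 275) [ 25  74 120] [ 85 114 120]
(372, 260) [19 60 93] [71 85 93]
(340, 250) [22 63 89] [67 83 89]
(365, 222) [ 16 181  38] [11 25 38]
(440, 311) [ 26 147 118] [ 50 109 118]
(190, 290) [ 73  14 128] [124 128 121]
(190, 360) [ 81  14 130] [128 130 123]
(495, 335) [15 73  7] [5 6 7]
(515, 305) [ 44  29 130] [115 130 123]
(283, 271) [ 26 149 120] [ 50 110 120]
(340, 190) [26 20 88] [81 87 88]
white [103.  314.1] [29.5 23. ] [array([0.122, 0.473]), array([0.193, 0.44 ]), array([0.155, 0.347]), array([0.084, 0.379])]
white [ 74.5 317. ] [66. 91.] [array([0.229, 0.677]), array([0.241, 0.354]), array([0.021, 0.349]), array([0.003, 0.672])]
white [105.3 285.9] [40.7 15.7] [array([0.238, 0.48 ]), array([0.286, 0.457]), array([0.229, 0.329]), array([0.181, 0.352])]
white [121.  232.5] [39. 62.] [array([0.478, 0.467]), array([0.482, 0.252]), array([0.351, 0.248]), array([0.345, 0.461])]
white [322.2 206.2] [27.2 39.4] [array([ 0.482, -0.249]), array([ 0.595, -0.324]), array([ 0.544, -0.402]), array([ 0.432, -0.326])]
white [122.2 181. ] [46.9 47.7] [array([0.512, 0.444]), array([0.677, 0.441]), array([0.666, 0.275]), array([0.503, 0.281])]
white [318.4 151.9] [16.4 15.5] [array([ 0.683, -0.277]), array([ 0.735, -0.294]), array([ 0.718, -0.348]), array([ 0.666, -0.331])]
white [392.4 119.3] [58.3 77.1] [array([ 0.899, -0.425]), array([ 0.963, -0.709]), array([ 0.75 , -0.737]), array([ 0.693, -0.458])]
white [ 46. 101.] [19.  35.4] [array([0.889, 0.737]), array([0.929, 0.611]), array([0.861, 0.582]), array([0.821, 0.706])]
```

View pics/b_top.png

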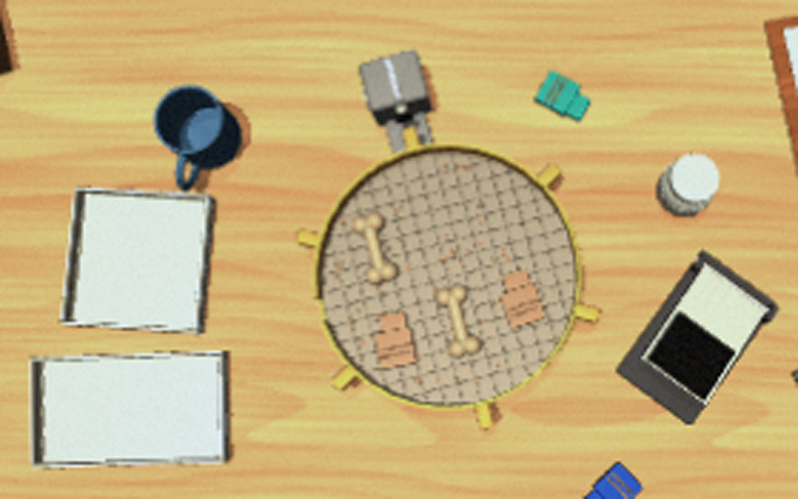

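```bash
cat >> seg.py <<'E'
def wpoly(c,ct,z): return np.array([at(c,p[0],z)[:2] for p in ct])
def pca(c,m,z):
    v,u=np.nonzero(m); P=np.array([at(c,(a,b),z)[:2] for a,b in zip(u,v)]); ce=P.mean(0)
    w,V=np.linalg.eigh(np.cov((P-ce).T)); ax=V[:,1]; q=(P-ce)@V; 
    sk=((q[:,1])**3).mean(); 
    if sk<0: ax=-ax
    return ce,np.degrees(np.arctan2(ax[1],ax[0])),np.ptp(q[:,1]),np.ptp(q[:,0]),len(u)
def finds(c,C,R=.135,plane=.06):
    hsv=cv2.cvtColor(c['frame'],cv2.COLOR_BGR2HSV).astype(int); H,S,V=[hsv[...,i] for i in range(3)]
    roi=np.zeros(H.shape,np.uint8); poly=np.array([proj(c,[C[0]+R*np.cos(t),C[1]+R*np.sin(t),.055]) for t in np.linspace(0,6.28,60)])
    cv2.fillPoly(roi,[np.round(poly).astype(np.int32)],1)
    out=[]
    for nm,m,z in (('sherd',(H<17)&(S>85)&(V>80),.063),('bone',(H>19)&(V>104)&(S<110),.062)):
        m=(m&(roi>0)).astype(np.uint8)
        n,L,st,_=cv2.connectedComponentsWithStats(m)
        for i in range(1,n):
            if st[i,4]>80: 
                ce,a,l,w,k=pca(c,L==i,z); out.append((nm,ce,a)); print(nm,np.round(ce,4),'ax %.0f len %.3f wid %.3f n %d'%(a,l,w,k))
    return out
E
python3 - <<'E'
from seg import *
c=load('top');hsv=cv2.cvtColor(c['frame'],cv2.COLOR_BGR2HSV).astype(int);H,S,V=[hsv[...,i] for i in range(3)]
m=((H>20)&(H<32)&(S>130)&(V>85)).astype(np.uint8)
n,L,st,ce=cv2.connectedComponentsWithStats(m)
for i in range(1,n):
    if st[i,4]>20: print(st[i],np.round(ce[i],1))
# ears from crop picture
E=np.array([[308,239],[346,378],[486,414],[587,313],[549,177]])/2.85+[75,90]
W=np.array([at(c,e,.072)[:2] for e in E])
A=np.c_[2*W,np.ones(len(W))]; s=np.linalg.lstsq(A,(W**2).sum(1),rcond=None)[0]; C=s[:2]
print('C',C,'R',np.sqrt(s[2]+C@C)); d=W-C; print(np.degrees(np.arctan2(d[:,1],d[:,0])),np.hypot(*d.T))
nt=at(c,np.array([320,310])/2.85+[75,90],.07)[:2]-C; print('notch',np.degrees(np.arctan2(nt[1],nt[0])),np.hypot(*nt))
for p in ([372,70],[418,60]): pass
tb=[at(c,np.array(p)/2.85+[75,90],.075)[:2] for p in ([360,65],[416,52],[432,106],[370,124])]; print('box',np.round(tb,3)); 
tp=at(c,np.array([403,110])/2.85+[75,90],.062)[:2]; d=tp-C; print('pin',tp,np.degrees(np.arctan2(d[1],d[0])),np.hypot(*d)); d=np.mean(tb,0)-C; print('box ang',np.degrees(np.arctan2(d[1],d[0])),np.hypot(*d))
finds(c,C)
pad=at(c,np.array([690,356])/2.85+[75,90],.062);print('pad',pad)
for p in ([707,312],[740,338],[700,402],[645,362]): print(np.round(at(c,np.array(p)/2.85+[75,90],.06),3))
E
```

```text
[217 135  68  87 255] [259.9 167.5]
[180 145  33  49 108] [190.5 167.4]
[187 195  17  32  85] [193.9 215.6]
[205 225  46  15  89] [233.6 232.6]
C [ 0.56832851 -0.02025877] R 0.16178821217332087
[  76.27636439  136.64497708 -163.40522352 -104.41451247  -44.92500711] [0.16262073 0.1610857  0.16150315 0.16292147 0.16079911]
notch 106.24035014229094 0.14811668841063994
box [[0.809 0.085]
 [0.826 0.021]
 [0.762 0.001]
 [0.74  0.071]]
pin [0.76028563 0.03508012] 16.08162605944211 0.19977469102051396
box ang 16.65965436124398 0.22525510075445268
sherd [ 0.544  -0.1027] ax 12 len 0.060 wid 0.042 n 207
sherd [0.4943 0.0389] ax 12 len 0.059 wid 0.044 n 203
pad [ 0.48124253 -0.29640113  0.062     ]
[ 0.532 -0.316  0.06 ]
[ 0.502 -0.354  0.06 ]
[ 0.429 -0.308  0.06 ]
[ 0.474 -0.245  0.06 ]
```

```bash
sed -i 's/(V>104)&(S<110)/(V>98)\&(S<100)/; s/>80: *$/>60: /' seg.py
cat >> seg.py <<'E'
from scipy.spatial.transform import Rotation as Ro
def go(x,y,z,head=None):
    s=status.sense(); R=Ro.from_quat(s['tcp_rot']).as_matrix(); p=np.array(s['tool_pos'])
    d=R.T@(np.array([x,y,z])-p)*100; h=np.degrees(np.arctan2(R[1,1],R[0,1]))
    print('t %.1f tcp'%s['clock'],np.round(p,4),'head %.1f tilt %.2f'%(h,np.degrees(np.arccos(-R[2,2]))),'w %.3f'%s['width'],'d cm',np.round(d,2),'' if head is None else 'rz %.3f'%(-np.radians((head-h+90)%180-90)))
E
python3 - <<'E'
from seg import *
c=load('top');C=np.array([.5683,-.0203])
finds(c,C); go(.544,-.1027,.2,102)
E
```

```text
sherd [ 0.544  -0.1027] ax 12 len 0.060 wid 0.042 n 207
sherd [0.4943 0.0389] ax 12 len 0.059 wid 0.044 n 203
bone [0.6023 0.0664] ax -164 len 0.068 wid 0.025 n 71
bone [ 0.5938 -0.0752] ax 135 len 0.090 wid 0.062 n 109
bone [ 0.5149 -0.0334] ax 12 len 0.067 wid 0.023 n 64
bone [0.4812 0.0007] ax -8 len 0.100 wid 0.062 n 133
bone [ 0.4755 -0.0673] ax 129 len 0.131 wid 0.091 n 287
t 0.1 tcp [0.1308 0.5595 0.2306] head 76.8 tilt 0.08 w 0.085 d cm [-55.32 -55.06   3.12] rz -0.439
```

Request:
arm_command --series '[[[0,0,0,0,0,-0.11,0],[0,0,0,0,0,-0.11,0],[0,0,0,0,0,-0.11,0],[0,0,0,0,0,-0.11,0],[-1,-2.2,0,0,0,0,60],[-1.5,-3.3,0,0,0,0,60],[-1.5,-3.3,0,0,0,0,60],[-1.5,-3.3,0,0,0,0,60],[-1.5,-3.3,0,0,0,0,60],[-1.5,-3.3,0,0,0,0,60]]]' --force 30

```text
clock: 0.98
tool_pos: [0.2535, 0.3932, 0.2311]
tcp_rot: [-0.105, 0.994, -0.0, -0.0]
force: [0.3, 0.6, 0.1]
width: 0.0652
```

Request:
arm_command --series '[[[-1.5,-3.3,0,0,0,0,60],[-1.5,-3.3,0,0,0,0,60],[-1.5,-3.3,0,0,0,0,60],[-1.5,-3.3,0,0,0,0,60],[-1.5,-3.3,0,0,0,0,60],[-1.5,-3.3,0,0,0,0,60],[-1.5,-3.3,0,0,0,0,60],[-1.5,-3.3,0,0,0,0,60],[-1.5,-3.3,0,0,0,0,60],[-1.5,-3.3,0,0,0,0,60]]]'

```text
clock: 1.82
tool_pos: [0.4693, 0.1016, 0.2312]
tcp_rot: [-0.105, 0.994, 0.0, -0.0]
force: [0.6, 0.6, -0.2]
width: 0.0648
```

Request:
arm_command --series '[[[-1.5,-3.3,0,0,0,0,60],[-1.5,-3.3,0,0,0,0,60],[-1.5,-3.3,0,0,0,0,60],[-1.0,-2.2,0,0,0,0,60],[0,0,0,0,0,0,60]]]'

```text
clock: 2.23
tool_pos: [0.5498, -0.0076, 0.2309]
tcp_rot: [-0.103, 0.995, -0.001, 0.0]
force: [-0.6, 0.3, 0.1]
width: 0.0652
```

Run:
```python
from seg import *
go(.55,0,.23,102)
c=cam('wrist'); show('wrist',0,0,512,384,1.55,'pics/c_wrist.png')
finds(c,(.5683,-.0203))
```

```text
t 2.2 tcp [ 0.5498 -0.0076  0.2309] head 101.8 tilt 0.09 w 0.065 d cm [-0.18  0.74  0.09] rz -0.003
sherd [0.4919 0.0384] ax 8 len 0.061 wid 0.049 n 2223
sherd [ 0.5415 -0.1022] ax 13 len 0.062 wid 0.045 n 2038
bone [ 0.4783 -0.0388] ax -89 len 0.154 wid 0.114 n 5082
bone [0.4697 0.0564] ax -135 len 0.059 wid 0.024 n 390
bone [ 0.5226 -0.1334] ax 159 len 0.030 wid 0.021 n 167
bone [ 0.5155 -0.0317] ax 16 len 0.056 wid 0.004 n 203
bone [ 0.525  -0.0722] ax 38 len 0.048 wid 0.019 n 243
bone [ 0.5196 -0.0492] ax -31 len 0.028 wid 0.022 n 189
bone [ 0.5424 -0.1428] ax -131 len 0.020 wid 0.014 n 99
bone [0.5327 0.0794] ax 3 len 0.102 wid 0.061 n 1120
bone [ 0.6144 -0.0383] ax -100 len 0.237 wid 0.177 n 8285
bone [0.6012 0.0673] ax 17 len 0.060 wid 0.007 n 241
bone [0.5974 0.0943] ax -54 len 0.037 wid 0.032 n 243
bone [0.6482 0.0759] ax 131 len 0.023 wid 0.013 n 63
```

View pics/c_wrist.png

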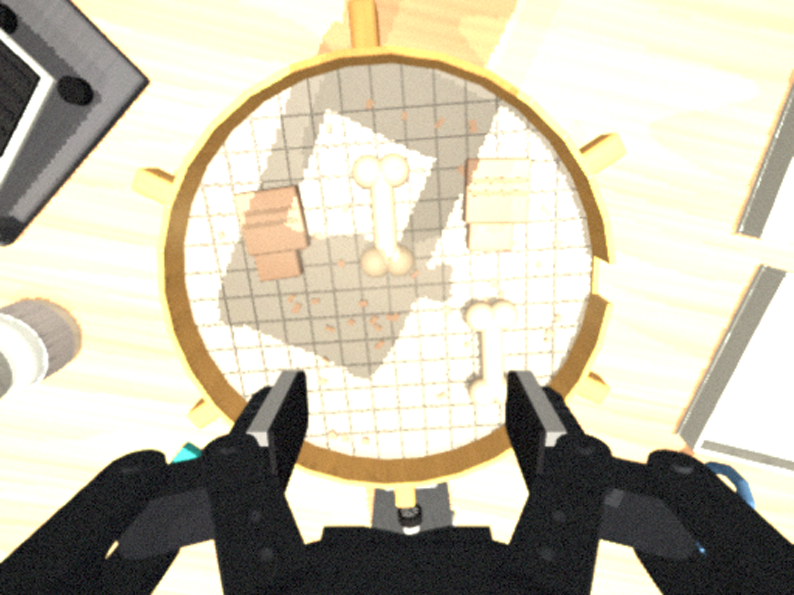

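The wrist view (794 px wide) shows four finds. Bone A has its ends at (381,170) and (387,262), and bone B at (491,313) and (486,388). The sherds are at (275,232) and (498,203). The notch is at (603,270).

Run:
```python
from seg import *
c=load('wrist')
for n,a,b in (('A',(381,170),(387,262)),('B',(491,313),(486,388))):
    p,q=[at(c,np.array(e)/1.55,.061)[:2] for e in (a,b)]; d=q-p; print(n,p,q,(p+q)/2,np.hypot(*d),np.degrees(np.arctan2(d[1],d[0])))
n=at(c,np.array((603,272))/1.55,.065)[:2]-[.5683,-.0203]; print('notch',np.degrees(np.arctan2(n[1],n[0])),np.hypot(*n))
for p,a in (((.493,.0387),10),((.543,-.1025),12)):
    a=np.radians(a); print(np.array(p)-0*np.array([np.cos(a),np.sin(a)]))
t=load('top')
# bones in top picture ends (crop px)
for n,a,b in (('A',(451,295),(463,347)),('B',(369,224),(382,273))):
    p,q=[at(t,np.array(e)/2.85+[75,90],.061)[:2] for e in (a,b)]; d=p-q; print(n,(p+q)/2,np.hypot(*d),np.degrees(np.arctan2(d[1],d[0])))
go(.52,-.0325,.07,104)
```

```text
A [ 0.48848822 -0.03840026] [ 0.54775425 -0.02283271] [ 0.51812123 -0.03061648] 0.061276517225422406 14.717548219067986
B [0.5691346  0.05707677] [0.62774374 0.06877102] [0.59843917 0.0629239 ] 0.05976442592361052 11.284008091744441
notch 107.35231076416244 0.15013133884652569
[0.493  0.0387]
[ 0.543  -0.1025]
A [ 0.5174484 -0.0318771] 0.060478939450845835 13.992912263354173
B [0.5987075  0.06240992] 0.05833837743401988 16.24206782902127
t 2.3 tcp [ 0.5484 -0.0056  0.2307] head 101.9 tilt 0.05 w 0.065 d cm [ 3.31 -2.06 16.07] rz -0.037
```

Request:
arm_command --series '[[[1.75,-0.9,1,0,0,-0.037,120],[1.75,-0.9,2,0,0,0,120],[0,0,3,0,0,0,120],[0,0,3,0,0,0,120],[0,0,3,0,0,0,120],[0,0,3,0,0,0,120],[0,0,1.5,0,0,0,120],[0,0,1.0,0,0,0,120],[0,0,0,0,0,0,120],[0,0,0,0,0,0,120]]]'

```text
clock: 3.12
tool_pos: [0.5176, -0.0284, 0.0566]
tcp_rot: [-0.124, 0.992, 0.0, -0.0]
force: [0.5, 0.2, 0.5]
width: 0.0448
```

Run:
```python
from seg import *
go(.518,-.031,.053,104)
c=cam('wrist'); show('wrist',0,0,512,384,1.2,'pics/d_wrist.png',1.0)
```

```text
t 3.1 tcp [ 0.5176 -0.0284  0.0566] head 104.2 tilt 0.02 w 0.045 d cm [ 0.03 -0.26  0.36] rz 0.004
```

View pics/d_wrist.png

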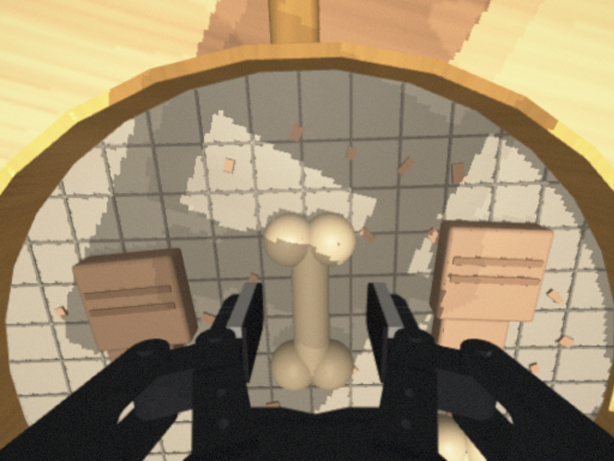

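Request:
arm_command --series '[[[0,-0.2,0.3,0,0,0,120],[0,0,0,0,0,0,255],[0,0,0,0,0,0,255],[0,0,0,0,0,0,255],[0,0,0,0,0,0,255],[0,0,0,0,0,0,255],[0,0,0,0,0,0,255],[0,0,-1,0,0,0,255],[0,0,-3,0,0,0,255],[0,0,-3,0,0,0,255]]]' --force 40

```text
clock: 4.0
tool_pos: [0.5165, -0.0305, 0.123]
tcp_rot: [-0.123, 0.992, 0.001, -0.002]
force: [1.0, 0.1, -0.6]
width: 0.0141
```

Request:
arm_command --series '[[[0,0,-3,0,0,0,255],[0,1,-2,0,0,0,255],[0.2,3.3,0,0,0,0,255],[0.2,3.3,0,0,0,0,255],[0.2,3.3,0,0,0,0,255],[0.2,3.3,0,0,0,0,255],[0.2,3.3,0,0,0,0,255],[0.2,3.3,0,0,0,0,255],[0.2,3.3,0,0,0,0,255],[0.2,3.3,0,0,0,0,255]]]'

```text
clock: 4.83
tool_pos: [0.4347, 0.2322, 0.1738]
tcp_rot: [-0.123, 0.992, 0.0, 0.0]
force: [0.4, -0.1, 0.0]
width: 0.0145
```

Request:
arm_command --series '[[[0.2,3.3,0,0,0,0,255],[0.1,3.3,0,0,0,0,255],[0,1.3,1,0,0,0,255],[0,0,3,0,0,0,255],[0,0,0,0,0,0,255]]]'

```text
clock: 5.25
tool_pos: [0.4098, 0.3063, 0.1293]
tcp_rot: [-0.124, 0.992, -0.001, -0.004]
force: [-1.8, -0.5, -1.7]
width: 0.0142
```

Run:
```python
from seg import *
go(.414,.307,.012,104)
c=cam('wrist'); show('wrist',0,0,512,384,1.2,'pics/e_wrist.png',1.0)
```

```text
t 5.2 tcp [0.4098 0.3063 0.1293] head 104.3 tilt 0.43 w 0.014 d cm [-0.51 -0.02 11.73] rz 0.005
```

View pics/e_wrist.png

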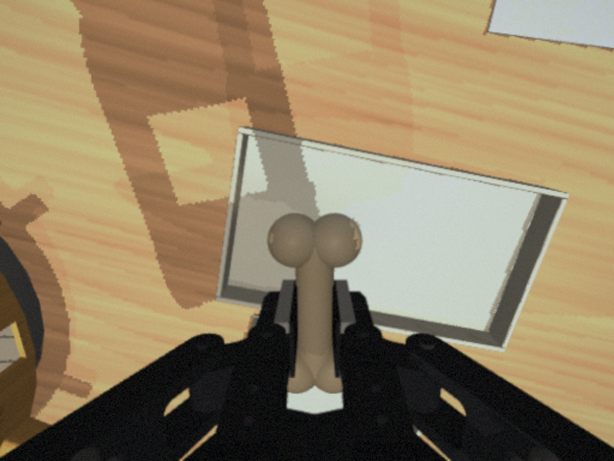

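Run:
```python
from seg import *
c=load('wrist')
P=[at(c,np.array(p)/1.2,.028)[:2] for p in ((240,128),(567,195),(505,350),(218,298))]; print(np.round(P,3),np.mean(P,0))
t=load('top')
for q in ([[78,188],[213,197],[200,332],[62,325]],[[31,358],[227,351],[229,461],[33,466]]):
    P=[at(t,np.array(p)/2.85+[75,90],.028)[:2] for p in q]; print(np.round(P,3),np.mean(P,0))
```

```text
[[0.353 0.24 ]
 [0.341 0.466]
 [0.467 0.474]
 [0.478 0.248]] [0.40963832 0.35699218]
[[0.671 0.424]
 [0.662 0.261]
 [0.502 0.269]
 [0.507 0.435]] [0.58550466 0.34721279]
[[0.468 0.47 ]
 [0.48  0.237]
 [0.353 0.23 ]
 [0.342 0.462]] [0.4109896  0.34978278]
```

Request:
arm_command --series '[[[0,0,3,0,0,0,255],[0,0,3,0,0,0,255],[0,0,3,0,0,0,255],[0,0,1.5,0,0,0,255],[0,0,0.9,0,0,0,255],[0,0,0,0,0,0,255],[0,0,0,0,0,0,255],[0,0,0,0,0,0,120],[0,0,0,0,0,0,120],[0,0,0,0,0,0,120]]]'

```text
clock: 6.13
tool_pos: [0.4145, 0.3071, 0.0207]
tcp_rot: [-0.123, 0.992, 0.0, 0.001]
force: [0.1, 0.2, -0.7]
width: 0.0453
```

Request:
arm_command --series '[[[0,0,0,0,0,0,120],[0,0,0,0,0,0,120],[0,0,-1,0,0,0,120],[0,0,-3,0,0,0,120],[0,0,-3,0,0,0,120],[0,0,-3,0,0,0,120],[0,0,-3,0,0,0,120],[0,0,-2,0,0,0,120],[0,0,0,0,0,0,120]]]'

```text
clock: 6.88
tool_pos: [0.4163, 0.3081, 0.1754]
tcp_rot: [-0.123, 0.992, 0.001, 0.005]
force: [1.0, -0.1, 0.9]
width: 0.0452
```

Run:
```python
from seg import *
go(.598,.063,.165,104)
```

```text
t 6.9 tcp [0.4163 0.3081 0.1754] head 104.2 tilt 0.55 w 0.045 d cm [-11.6  -28.22   1.11] rz 0.003
```

Request:
arm_command --series '[[[-1.3,-3.1,0,0,0,0,120],[-1.3,-3.1,0,0,0,0,120],[-1.3,-3.1,0,0,0,0,120],[-1.3,-3.1,0,0,0,0,120],[-1.3,-3.1,0,0,0,0,120],[-1.3,-3.1,0,0,0,0,120],[-1.3,-3.1,0,0,0,0,120],[-1.3,-3.1,0,0,0,0,120],[-1.3,-3.1,0,0,0,0,120],[0,-0.3,2,0,0,0,120]]]'

```text
clock: 7.72
tool_pos: [0.6016, 0.0568, 0.1533]
tcp_rot: [-0.121, 0.993, -0.002, 0.005]
force: [-0.2, -0.5, 0.4]
width: 0.0449
```

Request:
arm_command --series '[[[0,0,2,0,0,0,120],[0,0,2,0,0,0,120],[0,0,0,0,0,0,120],[0,0,0,0,0,0,120]]]'

```text
clock: 8.05
tool_pos: [0.5945, 0.062, 0.1081]
tcp_rot: [-0.123, 0.992, 0.0, -0.002]
force: [0.1, 0.2, 0.7]
width: 0.0447
```

Run:
```python
from seg import *
go(.5985,.063,.055,104)
c=cam('wrist'); show('wrist',0,0,512,384,1.2,'pics/f_wrist.png',1.0)
```

```text
t 8.1 tcp [0.5945 0.062  0.1081] head 104.2 tilt 0.21 w 0.045 d cm [-0.43 -0.01  5.31] rz 0.003
```

View pics/f_wrist.png

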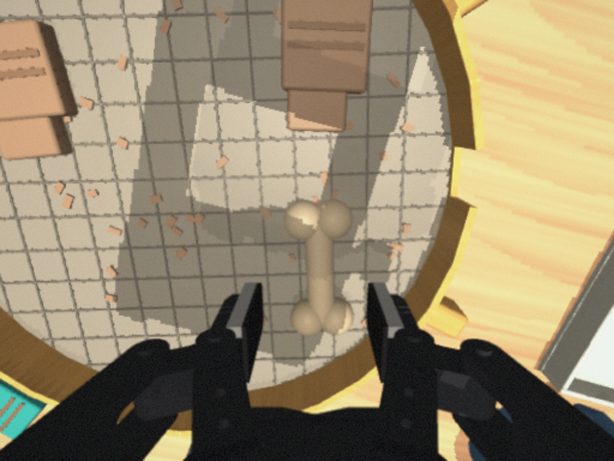

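Run:
```python
from seg import *
c=load('wrist')
p,q=[at(c,np.array(e)/1.2,.062)[:2] for e in ((318,218),(323,317))]; d=q-p;m=(p+q)/2; print(m,np.hypot(*d),np.degrees(np.arctan2(d[1],d[0])))
go(m[0],m[1],.054,90+np.degrees(np.arctan2(d[1],d[0])))
```

```text
[0.59872242 0.06590603] 0.061159590353836335 17.106975108969582
t 8.1 tcp [0.5957 0.062  0.1096] head 104.2 tilt 0.03 w 0.045 d cm [-0.39  0.3   5.56] rz -0.051
```

Request:
arm_command --series '[[[-0.4,0.3,1.5,0,0,-0.05,120],[0,0,2.5,0,0,0,120],[0,0,1.5,0,0,0,120],[0,0,0,0,0,0,120],[0,0,0,0,0,0,255],[0,0,0,0,0,0,255],[0,0,0,0,0,0,255],[0,0,0,0,0,0,255],[0,0,0,0,0,0,255],[0,0,0,0,0,0,255]]]'

```text
clock: 8.93
tool_pos: [0.6006, 0.0658, 0.0566]
tcp_rot: [-0.148, 0.989, -0.0, 0.002]
force: [-1.5, 0.2, 7.0]
width: 0.0143
```

Request:
arm_command --series '[[[0,0,-1,0,0,0,255],[0,0,-3,0,0,0,255],[0,0,-3,0,0,0,255],[0,0,-3,0,0,0,255],[0.7,3.1,0,0,0,0,255],[0.7,3.1,0,0,0,0,255],[0.7,3.1,0,0,0,0,255],[0.7,3.1,0,0,0,0,255],[0.7,3.1,0,0,0,0,255],[0.7,3.1,0,0,0,0,255]]]'

```text
clock: 9.77
tool_pos: [0.5036, 0.2324, 0.1553]
tcp_rot: [-0.148, 0.989, -0.0, 0.001]
force: [0.8, -0.6, 0.0]
width: 0.014
```

Request:
arm_command --series '[[[0.7,3.1,0,0,0,0,255],[0.7,3.1,0,0,0,0,255],[0.7,3.1,0,0,0,0,255],[0.7,3.1,0,0,0,0,255],[0.7,3.1,0,0,0,0,255],[0.7,3.1,0,0,0,0,255],[0,0,0,0,0,0,255],[0,0,0,0,0,0,255]]]'

```text
clock: 10.43
tool_pos: [0.4088, 0.3981, 0.1551]
tcp_rot: [-0.15, 0.989, 0.0, 0.0]
force: [-1.1, -0.1, -0.2]
width: 0.0143
```

Run:
```python
from seg import *
go(.41,.40,.013,107)
```

```text
t 10.4 tcp [0.4088 0.3981 0.1551] head 107.2 tilt 0.04 w 0.014 d cm [-0.16  0.14 14.21] rz 0.004
```

Request:
arm_command --series '[[[0,0,3,0,0,0,255],[0,0,3,0,0,0,255],[0,0,3,0,0,0,255],[0,0,3,0,0,0,255],[0,0,1.5,0,0,0,255],[0,0,0.5,0,0,0,255],[0,0,0,0,0,0,255],[0,0,0,0,0,0,255],[0,0,0,0,0,0,130],[0,0,0,0,0,0,130]]]'

```text
clock: 11.27
tool_pos: [0.4112, 0.3975, 0.0162]
tcp_rot: [-0.148, 0.989, 0.001, 0.002]
force: [0.4, -0.5, 0.5]
width: 0.0373
```

Request:
arm_command --series '[[[0,0,0,0,0,0,130],[0,0,0,0,0,0,130],[0,0,-1,0,0,0,130],[0,0,-3,0,0,0,130],[0,0,-3,0,0,0,130],[0,0,-3,0,0,0.06,82],[0,0,-3,0,0,0.06,82],[0,0,-2,0,0,0,82],[0,0,0,0,0,0,82],[0,0,0,0,0,0,82]]]'

```text
clock: 12.1
tool_pos: [0.4106, 0.3975, 0.1667]
tcp_rot: [-0.089, 0.996, 0.001, 0.002]
force: [0.6, 0.5, 0.4]
width: 0.058
```

Run:
```python
from seg import *
go(.485,.037,.16,100)
```

```text
t 12.1 tcp [0.4106 0.3975 0.1667] head 100.2 tilt 0.24 w 0.058 d cm [ -0.95 -36.8    0.61] rz 0.003
```

Request:
arm_command --series '[[[-0.1,-3.3,0,0,0,0,82],[-0.1,-3.3,0,0,0,0,82],[-0.1,-3.3,0,0,0,0,82],[-0.1,-3.3,0,0,0,0,82],[-0.1,-3.3,0,0,0,0,82],[-0.1,-3.3,0,0,0,0,82],[-0.1,-3.3,0,0,0,0,82],[-0.1,-3.3,0,0,0,0,82],[-0.1,-3.3,0,0,0,0,82],[-0.1,-3.3,0,0,0,0,82]]]'

```text
clock: 12.93
tool_pos: [0.4767, 0.0723, 0.163]
tcp_rot: [-0.089, 0.996, 0.0, -0.001]
force: [0.5, 0.8, 0.2]
width: 0.058
```

Request:
arm_command --series '[[[0,-3.3,0,0,0,0,82],[0,-0.5,2,0,0,0,82],[0,0,2,0,0,0,82],[0,0,1.5,0,0,0,82],[0,0,0,0,0,0,82],[0,0,0,0,0,0,82]]]'

```text
clock: 13.43
tool_pos: [0.4828, 0.0366, 0.1078]
tcp_rot: [-0.089, 0.996, 0.001, -0.002]
force: [0.5, 0.3, 0.5]
width: 0.0576
```

Run:
```python
from seg import *
go(.485,.037,.05,100)
c=cam('wrist'); show('wrist',0,0,512,384,1.2,'pics/g_wrist.png',1.0)
finds(c,(.5683,-.0203))
```

```text
t 13.4 tcp [0.4828 0.0366 0.1078] head 100.2 tilt 0.24 w 0.058 d cm [-0.25 -0.01  5.78] rz 0.003
sherd [0.4467 0.0147] ax 23 len 0.007 wid 0.004 n 63
sherd [0.49   0.0393] ax 7 len 0.064 wid 0.047 n 4462
sherd [ 0.5399 -0.1015] ax 14 len 0.064 wid 0.047 n 4355
bone [ 0.48   -0.0358] ax 69 len 0.124 wid 0.115 n 7876
bone [ 0.4358 -0.017 ] ax 100 len 0.018 wid 0.010 n 145
bone [ 0.4729 -0.1047] ax -36 len 0.016 wid 0.010 n 100
bone [0.4543 0.0424] ax -126 len 0.017 wid 0.013 n 123
bone [ 0.4868 -0.1159] ax -176 len 0.015 wid 0.010 n 73
bone [ 0.4886 -0.095 ] ax 38 len 0.030 wid 0.019 n 351
bone [0.4715 0.0038] ax 90 len 0.014 wid 0.007 n 84
bone [0.4801 0.0687] ax -7 len 0.032 wid 0.020 n 484
bone [ 0.514  -0.1264] ax 118 len 0.029 wid 0.016 n 271
bone [ 0.5064 -0.1051] ax 110 len 0.018 wid 0.009 n 116
bone [ 0.5243 -0.0518] ax 10 len 0.029 wid 0.018 n 261
bone [ 0.5483 -0.1341] ax -10 len 0.031 wid 0.012 n 219
bone [0.5196 0.0071] ax 13 len 0.021 wid 0.012 n 168
bone [0.5135 0.0192] ax -92 len 0.014 wid 0.009 n 79
bone [0.5386 0.0476] ax -74 len 0.097 wid 0.055 n 3101
bone [ 0.5439 -0.0585] ax 8 len 0.018 wid 0.010 n 80
bone [ 0.5873 -0.124 ] ax -12 len 0.069 wid 0.045 n 1082
bone [0.5535 0.0586] ax -157 len 0.016 wid 0.012 n 93
bone [ 0.613  -0.0352] ax 20 len 0.022 wid 0.009 n 99
bone [ 0.6319 -0.039 ] ax 36 len 0.022 wid 0.021 n 196
```

View pics/g_wrist.png

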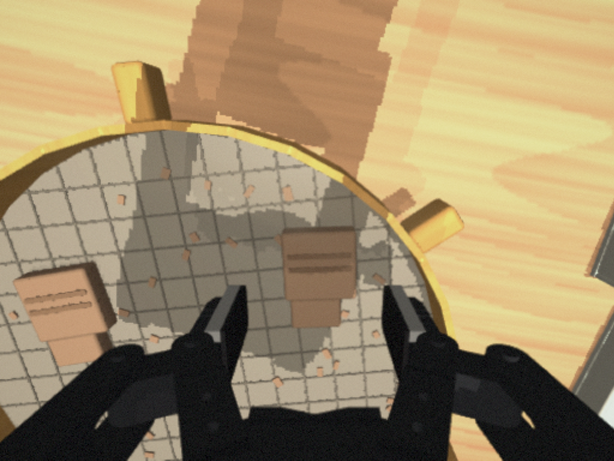

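Request:
arm_command --series '[[[0,0.1,1.5,0,0,0,82],[0,0,2.5,0,0,0,82],[0,0,1.7,0,0,0,82],[0,0,0,0,0,0,82],[0,0,0,0,0,0,255],[0,0,0,0,0,0,255],[0,0,0,0,0,0,255],[0,0,0,0,0,0,255],[0,0,0,0,0,0,255],[0,0,0,0,0,0,255]]]'

```text
clock: 14.32
tool_pos: [0.4854, 0.0373, 0.0536]
tcp_rot: [-0.089, 0.996, -0.0, 0.001]
force: [-1.0, 0.2, 6.5]
width: 0.0407
```

Request:
arm_command --series '[[[0,0,-1,0,0,0,255],[0,0,-3,0,0,0,255],[0,0,-3,0,0,0,255],[0,0,-3,0,0,0,255],[0,0,0,0,0,0,255],[0,0,0,0,0,0,255]]]'

```text
clock: 14.82
tool_pos: [0.4858, 0.0371, 0.1549]
tcp_rot: [-0.089, 0.996, -0.001, 0.002]
force: [-0.9, -0.0, -0.1]
width: 0.0404
```

Run:
```python
from seg import *
go(.541,.346,.16,100)
```

```text
t 14.8 tcp [0.4858 0.0371 0.1549] head 100.2 tilt 0.29 w 0.040 d cm [-10.88  29.43  -0.51] rz 0.003
```

Request:
arm_command --series '[[[-1.1,2.9,0,0,0,0,255],[-1.1,2.9,0,0,0,0,255],[-1.1,2.9,0,0,0,0,255],[-1.1,2.9,0,0,0,0,255],[-1.1,2.9,0,0,0,0,255],[-1.1,2.9,0,0,0,0,255],[-1.1,2.9,0,0,0,0,255],[-1.1,2.9,0,0,0,0,255],[-1.1,2.9,0,0,0,0,255],[-1.0,3.2,0,0,0,0,255]]]'

```text
clock: 15.65
tool_pos: [0.5391, 0.3458, 0.1504]
tcp_rot: [-0.088, 0.996, -0.001, -0.001]
force: [0.9, -0.1, 0.4]
width: 0.0408
```

Request:
arm_command --series '[[[0,0,2,0,0,0.08,255],[0,0,2,0,0,0.08,255],[0,0,2,0,0,0.07,255],[0,0,0,0,0,0,255],[0,0,0,0,0,0,255]]]'

```text
clock: 16.07
tool_pos: [0.5379, 0.3442, 0.0898]
tcp_rot: [0.025, 1.0, -0.001, -0.003]
force: [-0.1, -0.0, 0.2]
width: 0.0408
```

Run:
```python
from seg import *
go(.541,.346,.012,87)
c=cam('wrist'); show('wrist',0,0,512,384,1.2,'pics/i_wrist.png',1.0)
```

```text
t 16.1 tcp [0.5379 0.3442 0.0898] head 87.1 tilt 0.32 w 0.041 d cm [-0.34  0.21  7.78] rz 0.002
```

View pics/i_wrist.png

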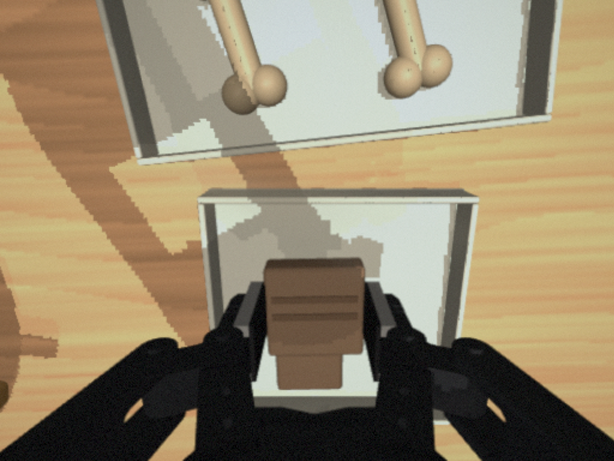

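Run:
```python
from seg import *
c=load('wrist')
for p in ((200,193),(478,198),(437,424)): print(np.round(at(c,np.array(p)/1.2,.028)[:2],3))
t=load('top')
for p in ((204,200),(194,331),(69,320),(80,192)): print(np.round(at(t,np.array(p)/2.85+[75,90],.004)[:2],3))
```

```text
[0.499 0.279]
[0.51  0.439]
[0.672 0.423]
[0.662 0.278]
[0.504 0.284]
[0.515 0.437]
[0.671 0.432]
```

Request:
arm_command --series '[[[-0.2,1.3,1,0,0,0,255],[0,0,3,0,0,0,255],[0,0,2,0,0,0,255],[0,0,1.6,0,0,0,255],[0,0,0,0,0,0,255],[0,0,0,0,0,0,255],[0,0,0,0,0,0,90],[0,0,0,0,0,0,90],[0,0,0,0,0,0,90],[0,0,-1,0,0,0,90]]]'

```text
clock: 16.95
tool_pos: [0.5419, 0.3575, 0.0259]
tcp_rot: [0.026, 1.0, -0.0, -0.001]
force: [-0.4, 0.0, 0.2]
width: 0.0549
```

Request:
arm_command --series '[[[0,0,-2,0,0,0,82],[0,0,-3,0,0,0,82],[0,0,-3,0,0,0,82],[0,0,-3,0,0,0,82],[0,0,-3,0,0,-0.09,82],[0,0,0,0,0,-0.09,82],[0,0,0,0,0,-0.09,82],[0,0,0,0,0,0,82]]]'

```text
clock: 17.62
tool_pos: [0.5432, 0.3582, 0.1688]
tcp_rot: [-0.11, 0.994, 0.0, 0.002]
force: [0.8, -0.1, -0.4]
width: 0.058
```

Run:
```python
from seg import *
t=cam('top'); fs=finds(t,(.5683,-.0203))
go(.534,-.1045,.16,102.5)
```

```text
sherd [ 0.5439 -0.1026] ax 14 len 0.060 wid 0.048 n 215
bone [0.6381 0.0365] ax 118 len 0.180 wid 0.090 n 386
bone [ 0.6027 -0.1084] ax -127 len 0.150 wid 0.097 n 325
bone [ 0.5078 -0.0114] ax 75 len 0.258 wid 0.182 n 1295
t 17.7 tcp [0.5428 0.358  0.1678] head 102.4 tilt 0.09 w 0.058 d cm [ 10.76 -44.99   0.75] rz -0.002
```

Request:
arm_command --series '[[[0.8,-3.2,0,0,0,0,82],[0.8,-3.2,0,0,0,0,82],[0.8,-3.2,0,0,0,0,82],[0.8,-3.2,0,0,0,0,82],[0.8,-3.2,0,0,0,0,82],[0.8,-3.2,0,0,0,0,82],[0.8,-3.2,0,0,0,0,82],[0.8,-3.2,0,0,0,0,82],[0.8,-3.2,0,0,0,0,82],[0.8,-3.2,0,0,0,0,82]]]'

```text
clock: 18.5
tool_pos: [0.5329, 0.0267, 0.1664]
tcp_rot: [-0.107, 0.994, 0.0, -0.0]
force: [0.4, 0.1, 0.1]
width: 0.0578
```

Request:
arm_command --series '[[[0.7,-3.2,0,0,0,0,82],[0.7,-3.2,0,0,0,0,82],[0.7,-3.2,0,0,0,0,82],[0.7,-3.2,0,0,0,0,82],[0,0,2,0,0,0,82],[0,0,2,0,0,0,82],[0,0,1.5,0,0,0,82],[0,0,0,0,0,0,82],[0,0,0,0,0,0,82]]]'

```text
clock: 19.25
tool_pos: [0.5329, -0.1026, 0.1107]
tcp_rot: [-0.107, 0.994, 0.001, -0.001]
force: [0.2, -0.2, -0.2]
width: 0.0578
```

Run:
```python
from seg import *
go(.534,-.104,.05,103)
c=cam('wrist'); show('wrist',0,0,512,384,1.2,'pics/j_wrist.png',1.0)
import io,contextlib
b=io.StringIO()
with contextlib.redirect_stdout(b): finds(c,(.5683,-.0203))
print([l for l in b.getvalue().split('\n') if 'sherd' in l])
```

```text
t 19.2 tcp [ 0.5329 -0.1026  0.1107] head 102.3 tilt 0.14 w 0.058 d cm [-0.09 -0.17  6.07] rz -0.012
['sherd [ 0.4505 -0.0581] ax 171 len 0.005 wid 0.004 n 62', 'sherd [0.4499 0.0059] ax 24 len 0.007 wid 0.005 n 94', 'sherd [0.4766 0.0061] ax -124 len 0.007 wid 0.004 n 66', 'sherd [ 0.5405 -0.1033] ax 14 len 0.064 wid 0.044 n 4264']
```

View pics/j_wrist.png

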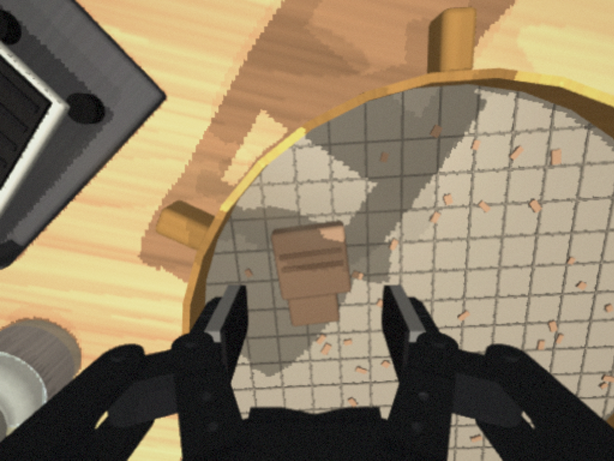

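Request:
arm_command --series '[[[0,-0.1,2,0,0,-0.03,82],[0,0,2.5,0,0,0,82],[0,0,1.5,0,0,0,82],[0,0,0,0,0,0,82],[0,0,0,0,0,0,255],[0,0,0,0,0,0,255],[0,0,0,0,0,0,255],[0,0,0,0,0,0,255],[0,0,0,0,0,0,255],[0,0,0,0,0,0,255]]]'

```text
clock: 20.13
tool_pos: [0.5351, -0.1043, 0.0529]
tcp_rot: [-0.123, 0.992, -0.001, 0.001]
force: [-0.4, 0.3, 6.3]
width: 0.0413
```

Request:
arm_command --series '[[[0,0,-1,0,0,0,255],[0,0,-3,0,0,0,255],[0,0,-3,0,0,0,255],[0,0,-3,0,0,0,255],[0,0,0,0,0,0,255],[0,0,0,0,0,0,255]]]'

```text
clock: 20.63
tool_pos: [0.5354, -0.1045, 0.1541]
tcp_rot: [-0.123, 0.992, -0.001, 0.002]
force: [0.1, -0.9, -1.2]
width: 0.0413
```

Run:
```python
from seg import *
go(.616,.352,.16,86)
```

```text
t 20.6 tcp [ 0.5354 -0.1045  0.1541] head 104.2 tilt 0.30 w 0.041 d cm [-18.99  42.28  -0.65] rz 0.317
```

Request:
arm_command --series '[[[-1.5,3.3,0,0,0,0,255],[-1.5,3.3,0,0,0,0,255],[-1.5,3.3,0,0,0,0,255],[-1.5,3.3,0,0,0,0,255],[-1.5,3.3,0,0,0,0,255],[-1.5,3.3,0,0,0,0,255],[-1.5,3.3,0,0,0,0,255],[-1.5,3.3,0,0,0,0,255],[-1.5,3.3,0,0,0,0,255],[-1.5,3.3,0,0,0,0,255]]]'

```text
clock: 21.47
tool_pos: [0.5974, 0.2544, 0.1495]
tcp_rot: [-0.123, 0.992, -0.0, -0.002]
force: [0.5, -1.1, 0.7]
width: 0.0418
```

Request:
arm_command --series '[[[-1.4,3.1,0,0,0,0,255],[-1.4,3.1,0,0,0,0,255],[-1.2,3.1,0,0,0,0,255],[0,0,1,0,0,0.08,255],[0,0,2,0,0,0.08,255],[0,0,1,0,0,0.08,255],[0,0,0,0,0,0.08,255],[0,0,0,0,0,0,255],[0,0,0,0,0,0,255]]]'

```text
clock: 22.22
tool_pos: [0.6138, 0.3525, 0.1099]
tcp_rot: [0.035, 0.999, -0.0, -0.001]
force: [0.0, -1.0, -0.4]
width: 0.0418
```

Run:
```python
from seg import *
go(.616,.353,.012,86)
t=load('top')
for p,z in (((190,88),.09),((222,125),.09),((158,125),.09),((185,190),.05),((190,165),.09)): print(np.round(at(t,np.array(p)/2.85+[75,90],z)[:2],3))
c=cam('wrist'); show('wrist',0,0,512,384,1.2,'pics/k_wrist.png',1.0)
```

```text
t 22.2 tcp [0.6138 0.3525 0.1099] head 86.0 tilt 0.14 w 0.042 d cm [-0.23  0.08  9.79] rz -0.001
[0.776 0.276]
[0.733 0.237]
[0.732 0.31 ]
[0.666 0.288]
[0.687 0.271]
```

View pics/k_wrist.png

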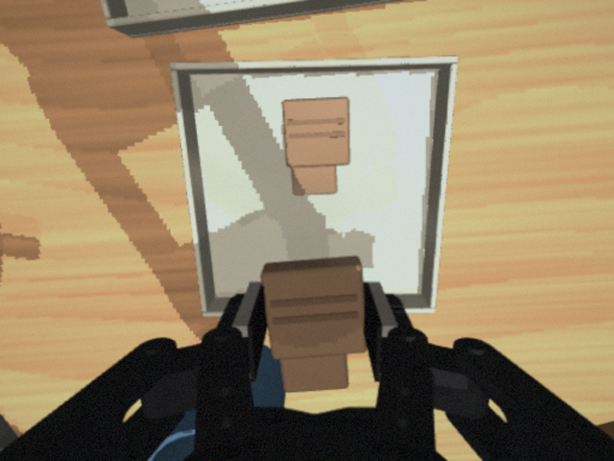

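Request:
arm_command --series '[[[0,0,2,0,0,0,255],[0,0,3,0,0,0,255],[0,0,2.5,0,0,0,255],[0,0,1.5,0,0,0,255],[0,0,0.7,0,0,0,255],[0,0,0,0,0,0,255],[0,0,0,0,0,0,255],[0,0,0,0,0,0,90],[0,0,0,0,0,0,90],[0,0,0,0,0,0,90]]]'

```text
clock: 23.1
tool_pos: [0.6157, 0.3532, 0.0161]
tcp_rot: [0.036, 0.999, 0.001, 0.001]
force: [0.1, -0.9, -0.6]
width: 0.0555
```

Request:
arm_command --series '[[[0,0,-1,0,0,0,90],[0,0,-2,0,0,0,90],[0,0,-3,0,0,0,90],[0,0,-3,0,0,0,90],[0,0,-3,0,0,0,90],[3,0,-3,0,0,0,255],[3.5,0,-2,0,0,0,255],[3,0,0,0,0,0,255],[0,0,0,0,0,0,255],[0,0,0,0,0,0,255]]]'

```text
clock: 23.93
tool_pos: [0.5194, 0.3603, 0.1856]
tcp_rot: [0.035, 0.999, 0.0, 0.001]
force: [-0.0, -1.5, 0.5]
width: 0.0003
```

Run:
```python
from seg import *
go(.5,.2,.2,90)
cam('top'); show('top',75,90,280,175,2.85,'pics/l_top.png')
```

```text
t 23.9 tcp [0.5194 0.3603 0.1856] head 85.9 tilt 0.12 w 0.000 d cm [  0.79 -16.12  -1.45] rz -0.071
```

View pics/l_top.png

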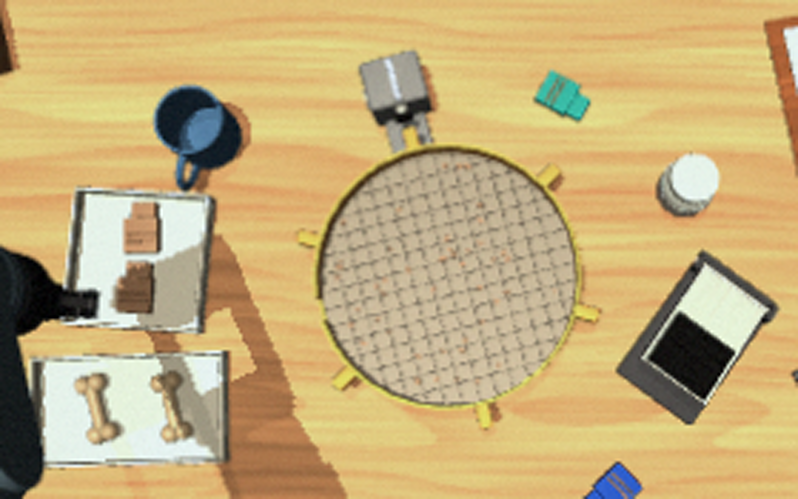

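Run:
```python
from seg import *
print(np.round(status.sense()['joint_pos'],2)); go(.4258,-.1093,.12,122)
```

```text
[ 0.42  0.35  1.5  -0.    1.29 -1.08]
t 24.0 tcp [0.5204 0.36   0.1851] head 85.9 tilt 0.12 w -0.000 d cm [  6.08 -47.49   6.47] rz -0.630
```

Request:
arm_command --series '[[[0.4,-3.2,0,0,0,0,255],[0.4,-3.2,0,0,0,0,255],[0.4,-3.2,0,0,0,0,255],[0.4,-3.2,0,0,0,0,255],[0.4,-3.2,0,0,0,0,255],[0.4,-3.2,0,0,0,0,255],[0.4,-3.2,0,0,0,0,255],[0.4,-3.2,0,0,0,0,255],[0.4,-3.2,0,0,0,0,255],[0.4,-3.2,0,0,0,0,255]]]'

```text
clock: 24.82
tool_pos: [0.4578, 0.0412, 0.1841]
tcp_rot: [0.037, 0.999, -0.0, 0.0]
force: [0.4, -0.4, -0.2]
width: -0.0
```

Request:
arm_command --series '[[[0.4,-3.1,0,0,0,0,255],[0.4,-3.1,0,0,0,0,255],[0.4,-3.1,0,0,0,0,255],[0.4,-3.1,0,0,0,0,255],[0.4,-3.1,0,0,0,-0.1,255],[0,0,1,0,0,-0.1,255],[0,0,1,0,0,-0.11,255],[0,0,1,0,0,-0.11,255],[0,0,1,0,0,-0.11,255],[0,0,1,0,0,-0.1,255]]]'

```text
clock: 25.65
tool_pos: [0.4266, -0.1111, 0.1335]
tcp_rot: [-0.277, 0.961, -0.0, 0.0]
force: [0.4, -0.5, -0.5]
width: 0.0
```

Request:
arm_command --series '[[[0,0,1.5,0,0,0,255],[0,0,0,0,0,0,255]]]'

```text
clock: 25.82
tool_pos: [0.425, -0.1099, 0.1166]
tcp_rot: [-0.274, 0.962, 0.001, -0.001]
force: [-0.5, 0.0, -0.4]
width: -0.0005
```

Run:
```python
from seg import *
go(.4258,-.1093,.055,122)
c=cam('wrist'); show('wrist',0,0,512,384,1.2,'pics/m_wrist.png',1.0)
```

```text
t 25.8 tcp [ 0.425  -0.1099  0.1166] head 121.9 tilt 0.24 w -0.000 d cm [-0.12 -0.01  6.16] rz -0.003
```

View pics/m_wrist.png

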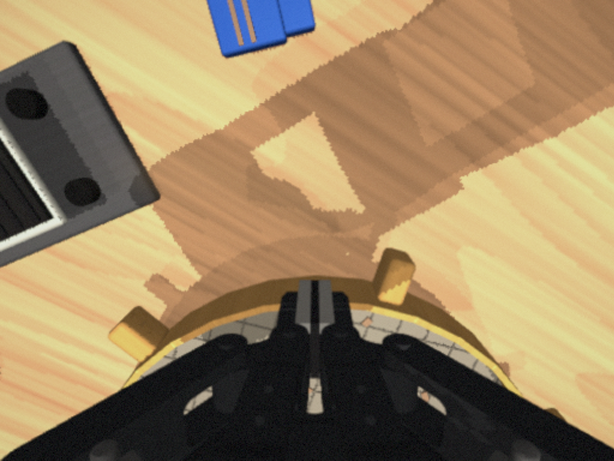

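Request:
arm_command --series '[[[0,0,2,0,0,0,255],[0,0,2,0,0,0,255],[0,0,2.1,0,0,0,255],[0,0,0,0,0,0,255],[-0.05,1.34,0,0,0,0.08,255],[-0.05,1.34,0,0,0,0.08,255],[-0.05,1.34,0,0,0,0.08,255],[-0.05,1.34,0,0,0,0.08,255],[-0.05,1.34,0,0,0,0.08,255],[-0.05,1.34,0,0,0,0.08,255]]]'

```text
clock: 26.7
tool_pos: [0.4017, -0.0344, 0.0594]
tcp_rot: [-0.036, 0.999, -0.001, 0.001]
force: [0.0, -0.7, -0.3]
width: 0.0002
```

```bash
cat > ang.py <<'E'
from seg import *
s=status.sense(); p=np.array(s['tool_pos'])[:2]-[.5683,-.0203]; print('finger ang %.1f r %.4f z %.4f'%(np.degrees(np.arctan2(p[1],p[0]))%360,np.hypot(*p),s['tool_pos'][2]),'F',np.round(s['force'],1)); go(.4,0,.055,((np.degrees(np.arctan2(p[1],p[0])))-90)%360)
E
python3 ang.py
```

```text
finger ang 184.9 r 0.1672 z 0.0594 F [ 0.  -0.7 -0.3]
t 26.7 tcp [ 0.4017 -0.0344  0.0594] head 94.2 tilt 0.10 w 0.000 d cm [-0.08  3.45  0.44] rz -0.012
```

Request:
arm_command --series '[[[-0.05,1.34,0,0,0,0.08,255],[-0.05,1.34,0,0,0,0.08,255],[-0.05,1.34,0,0,0,0.08,255],[-0.05,1.34,0,0,0,0.08,255],[-0.05,1.34,0,0,0,0.08,255],[-0.05,1.34,0,0,0,0.08,255],[-0.05,1.34,0,0,0,0.08,255],[-0.05,1.34,0,0,0,0.08,255],[-0.05,1.34,0,0,0,0.08,255],[0,0,0,0,0,0,255]]]'

```text
clock: 27.53
tool_pos: [0.4359, 0.0804, 0.0596]
tcp_rot: [0.317, 0.949, 0.001, 0.001]
force: [-0.6, 0.9, 0.3]
width: -0.0001
```

```bash
python3 ang.py
python3 - <<'E'
from seg import *
cam('top'); show('top',165,120,130,130,4.6,'pics/n_top.png')
E
```

```text
finger ang 142.7 r 0.1663 z 0.0596 F [-0.6  0.9  0.3]
t 27.5 tcp [0.4359 0.0804 0.0596] head 53.1 tilt 0.17 w -0.000 d cm [-1.96 -8.59  0.45] rz 0.006
```

View pics/n_top.png

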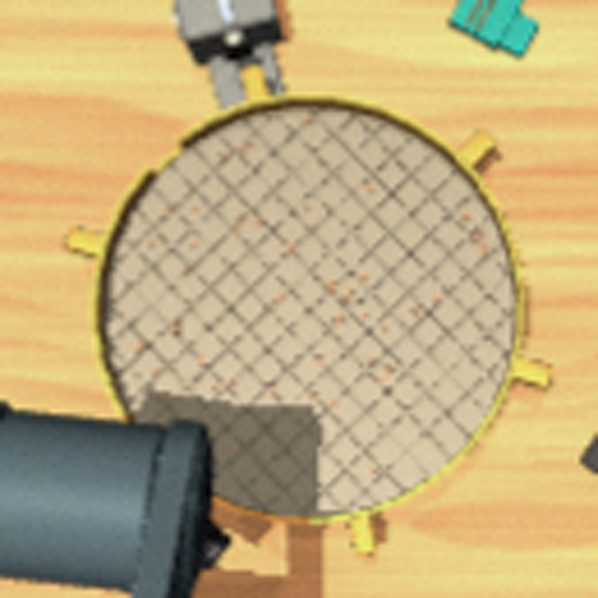

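```bash
cat > ears.py <<'E'
from seg import *
def ears(pts,f=4.6,o=(165,120)):
    t=load('top'); W=np.array([at(t,np.array(p)/f+o,.072)[:2] for p in pts]); C=np.array([.5683,-.0203])
    A=np.c_[2*W,np.ones(len(W))]; s=np.linalg.lstsq(A,(W**2).sum(1),rcond=None)[0]; print('Cfit',s[:2])
    d=W-C; a=np.degrees(np.arctan2(d[:,1],d[:,0])); print(a,np.hypot(*d.T),'notch mod60',(a-30)%60,((a-30)%60).mean())
E
python3 - <<'E'
from ears import *
ears([(84,241),(480,150),(532,372),(364,533)])
t=load('top');C=np.array([.5683,-.0203])
for p,z in (((167,158),.08),):
    d=at(t,np.array(p)/4.6+[165,120],z)[:2]-C;print('notch',np.degrees(np.arctan2(d[1],d[0])),np.hypot(*d))
# box top grey mask
hsv=cv2.cvtColor(t['frame'],cv2.COLOR_BGR2HSV).astype(int)
sub=hsv[100:150,190:240]; m=((sub[...,1]<50)&(sub[...,2]>60)&(sub[...,2]<125)).astype(np.uint8)
n,L,st,ce=cv2.connectedComponentsWithStats(m); i=1+st[1:,4].argmax(); ct=cv2.findContours((L==i).astype(np.uint8),0,2)[0][0]; print(st[i]); rr=cv2.minAreaRect(ct); print(rr)
cv2.imwrite('pics/o_box.png',cv2.resize(np.clip(t['frame'][100:155,185:245]*1.8,0,255).astype(np.uint8),None,fx=10,fy=10,interpolation=cv2.INTER_CUBIC))
E
```

```text
Cfit [ 0.56924805 -0.02023306]
[  74.60417019  -46.67780418 -105.6419354  -165.10320472] [0.16342904 0.16370416 0.1628005  0.16217051] notch mod60 [44.60417019 43.32219582 44.3580646  44.89679528] 44.29530647603636
notch 44.540111020949986 0.14250928649128128
[ 11   8  24  22 334]
((22.60769271850586, 19.56153678894043), (19.996919631958008, 20.873977661132812), 74.74488067626953)
```

View pics/o_box.png

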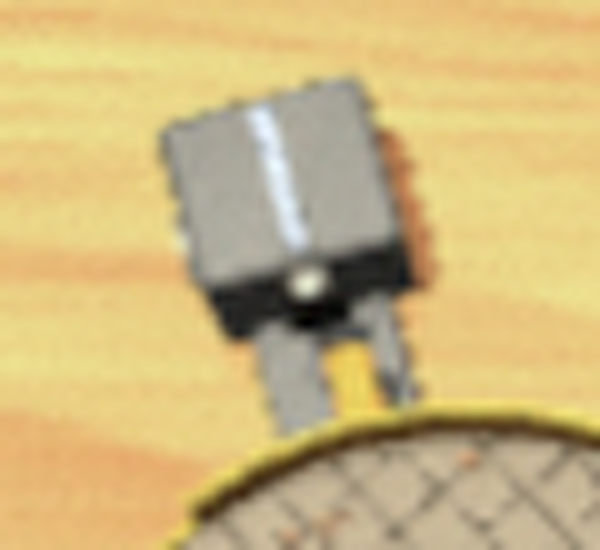

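Run:
```python
from seg import *
t=load('top');C=np.array([.569,-.0203])
P=[at(t,np.array(p)/10+[185,100],.075)[:2] for p in ((258,108),(298,245))]; d=P[0]-P[1]; print('stripe dir',np.degrees(np.arctan2(d[1],d[0])))
for p in P: e=p-C; print(p,np.degrees(np.arctan2(e[1],e[0])),np.hypot(*e))
for q,z in (((308,280),.07),((310,300),.062)):
    e=at(t,np.array(q)/10+[185,100],z)[:2]-C; print('pin',np.degrees(np.arctan2(e[1],e[0])),np.hypot(*e))
# box top face corners
B=[at(t,np.array(p)/10+[185,100],.075)[:2] for p in ((162,130),(360,78),(405,245),(205,285))]; e=np.mean(B,0)-C; print('box',np.degrees(np.arctan2(e[1],e[0])),np.hypot(*e),[round(np.hypot(*(B[i]-B[i-1])),3) for i in range(4)])
d=B[1]-B[2];d2=B[0]-B[3]; print(np.degrees(np.arctan2(*d[::-1])),np.degrees(np.arctan2(*d2[::-1])))
```

```text
stripe dir 17.384943866706198
[0.81640131 0.05382064] 16.678048030849805 0.25826590107411856
[0.7703812  0.03941209] 16.515761783509124 0.21004742773228752
pin 16.507718721543853 0.1992955012175481
pin 16.87461547740534 0.1949191949398639
box 16.38315988808499 0.23115371962452982 [np.float64(0.054), np.float64(0.067), np.float64(0.058), np.float64(0.066)]
16.01519312076447 16.840735688715828
```

Request:
arm_command --series '[[[-0.05,1.34,0,0,0,0.08,255],[-0.05,1.34,0,0,0,0.08,255],[-0.05,1.34,0,0,0,0.08,255],[-0.05,1.34,0,0,0,0.08,255],[-0.05,1.34,0,0,0,0.08,255],[-0.02,0.7,0,0,0,0.04,255],[-0.01,0.34,0,0,0,0.02,255],[0,0,0,0,0,0,255],[0,0,0,0,0,0,255],[0,0,0,0,0,0,255]]]'

```text
clock: 28.42
tool_pos: [0.4922, 0.1282, 0.058]
tcp_rot: [0.523, 0.852, -0.0, 0.0]
force: [0.5, 0.3, 0.2]
width: -0.0
```

```bash
python3 ang.py
python3 - <<'E'
from seg import *
cam('top'); show('top',165,120,130,130,4.6,'pics/p_top.png')
E
```

```text
finger ang 117.1 r 0.1669 z 0.0580 F [0.5 0.3 0.2]
t 28.4 tcp [0.4922 0.1282 0.058 ] head 26.9 tilt 0.01 w -0.000 d cm [ -7.27 -14.02   0.3 ] rz -0.004
```

View pics/p_top.png

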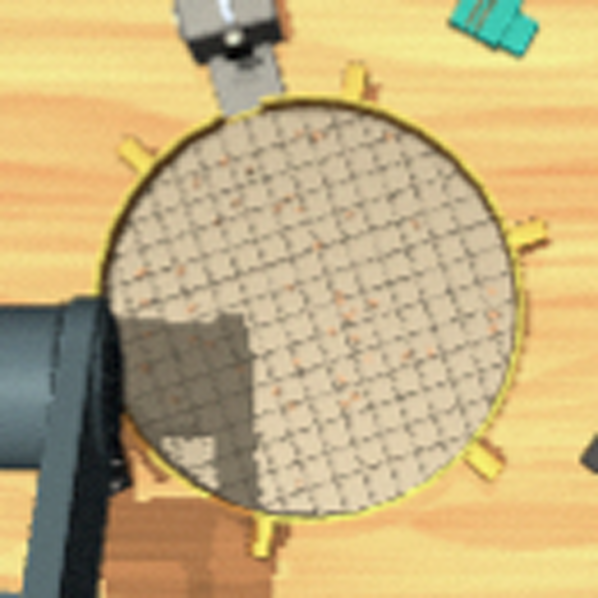

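Run:
```python
from ears import *
ears([(137,155),(356,82),(530,234),(486,458),(263,536)])
t=load('top');C=np.array([.569,-.0203])
for p in ((242,110),):
    d=at(t,np.array(p)/4.6+[165,120],.08)[:2]-C;print('notch',np.degrees(np.arctan2(d[1],d[0])),np.hypot(*d))
# sub-pixel ear centroids: outer part of ears, radius 156..177
hsv=cv2.cvtColor(t['frame'],cv2.COLOR_BGR2HSV).astype(int)
v,u=np.nonzero((hsv[...,0]>20)&(hsv[...,0]<32)&(hsv[...,1]>125)&(hsv[...,2]>80))
W=np.array([at(t,(a,b),.072)[:2] for a,b in zip(u,v)])-C; R=np.hypot(*W.T); A=np.degrees(np.arctan2(W[:,1],W[:,0])); k=(R>.158)&(R<.178)
for g in np.arange(16.6-180,180,60)+30:
    q=k&(abs((A-g+180)%360-180)<15); print(q.sum(), round((A[q].mean()-30)%60,2) if q.sum() else '')
```

```text
Cfit [ 0.56841654 -0.02156003]
[  49.34347056  -10.95153279  -71.07244648 -129.69509267  170.12301645] [0.16117817 0.16272791 0.16358786 0.16284074 0.16215213] notch mod60 [19.34347056 19.04846721 18.92755352 20.30490733 20.12301645] 19.549483013488487
notch 19.619455559450405 0.14416183726796755
21 19.05
19 19.75
24 19.93
22 19.76
0 
20 19.88
```

Request:
arm_command --series '[[[-0.01,0.5,0,0,0,0.03,255],[-0.01,0.4,0,0,0,0.022,255],[0,0,0,0,0,0,255],[0,0,0,0,0,0,255],[0,0,0,0,0,0,255],[0,0,0,0,0,0,255]]]'

```text
clock: 28.97
tool_pos: [0.5005, 0.1325, 0.0578]
tcp_rot: [0.546, 0.838, 0.0, 0.0]
force: [0.9, -0.5, 1.3]
width: -0.0001
```

```bash
python3 ang.py
cat > meas.py <<'E'
from seg import *
t=cam('top')
for C in (np.array([.569,-.0203]),np.array([.5684,-.0209])):
    hsv=cv2.cvtColor(t['frame'],cv2.COLOR_BGR2HSV).astype(int)
    v,u=np.nonzero((hsv[...,0]>20)&(hsv[...,0]<32)&(hsv[...,1]>125)&(hsv[...,2]>80))
    W=np.array([at(t,(a,b),.072)[:2] for a,b in zip(u,v)])-C; R=np.hypot(*W.T); A=np.degrees(np.arctan2(W[:,1],W[:,0])); k=(R>.158)&(R<.178)
    print([(int(q.sum()), round(((A[q]-g+180)%360-180).mean()+16.6,2) if q.sum() else None) for g in np.arange(16.6-180,180,60)+30 for q in [k&(abs((A-g+180)%360-180)<15)]])
E
python3 meas.py
```

```text
finger ang 113.9 r 0.1672 z 0.0578 F [ 0.9 -0.5  1.3]
t 29.0 tcp [0.5005 0.1325 0.0578] head 23.9 tilt 0.01 w -0.000 d cm [ -8.05 -14.56   0.28] rz -0.001
[(21, np.float64(16.42)), (19, np.float64(16.65)), (24, np.float64(17.1)), (24, np.float64(16.71)), (0, None), (11, np.float64(17.49))]
[(21, np.float64(16.43)), (19, np.float64(16.91)), (26, np.float64(17.32)), (24, np.float64(16.7)), (0, None), (11, np.float64(17.24))]
```

Request:
arm_command --series '[[[0.05,-1.0,0,0,0,0,255],[0.5,-1.0,0,0,0,0,255],[0.5,0,-2,0,0,0,255],[0,0,-3,0,0,0,255],[0,0,-3,0,0,0,255],[0,0,-3,0,0,0,255],[0,0,-3,0,0,0,255],[0,0,0,0,0,0,255],[0,0,0,0,0,0,255]]]'

```text
clock: 29.77
tool_pos: [0.4794, 0.1341, 0.1999]
tcp_rot: [0.546, 0.838, 0.001, 0.002]
force: [-0.7, -0.3, 0.3]
width: 0.0
```

```bash
python3 meas.py
python3 - <<'E'
from seg import *
c=load('top'); g=c['frame'].max(2); x0,y0=285,170; sub=g[y0:y0+75,x0:x0+70]
m=(sub<22).astype(np.uint8); n,L,st,ce=cv2.connectedComponentsWithStats(m)
for i in range(1,n):
    if st[i,4]>60:
        ct=cv2.findContours((L==i).astype(np.uint8),0,2)[0][0]; rr=cv2.minAreaRect(ct); B=cv2.boxPoints(rr)+[x0,y0]
        print(st[i],'c',np.round(at(c,ce[i]+[x0,y0],.065),4)); W=[at(c,b,.06)[:2] for b in B]; print(np.round(W,3))
s=load('side')
print(np.round(proj(s,[.481,-.296,.065])*1.5625),np.round(proj(c,[.481,-.296,.065]),1))
go(.481,-.296,.12)
E
```

```text
[(21, np.float64(16.2)), (22, np.float64(16.66)), (25, np.float64(16.81)), (23, np.float64(16.63)), (0, None), (0, None)]
[(21, np.float64(16.21)), (22, np.float64(16.92)), (26, np.float64(17.15)), (23, np.float64(16.62)), (0, None), (0, None)]
[ 18  31  29  29 449] c [ 0.4824 -0.2964  0.065 ]
[[ 0.48  -0.247]
 [ 0.531 -0.283]
 [ 0.485 -0.347]
 [ 0.435 -0.31 ]]
[478. 229.] [317.2 215. ]
t 29.8 tcp [0.4782 0.1341 0.1981] head 23.8 tilt 0.07 w 0.000 d cm [-39.45 -17.14   7.8 ]
```

Request:
arm_command --series '[[[-3.0,-1.3,0,0,0,0,255],[-3.0,-1.3,0,0,0,0,255],[-3.0,-1.3,0,0,0,0,255],[-3.0,-1.3,0,0,0,0,255],[-3.0,-1.3,0,0,0,0,255],[-3.0,-1.3,0,0,0,0,255],[-3.0,-1.3,0,0,0,0,255],[-3.0,-1.3,0,0,0,0,255],[-3.0,-1.3,0,0,0,0,255],[-3.0,-1.3,0,0,0,0,255]]]'

```text
clock: 30.65
tool_pos: [0.479, -0.1938, 0.1956]
tcp_rot: [0.546, 0.838, 0.0, -0.002]
force: [1.3, 0.0, -0.0]
width: 0.0002
```

Request:
arm_command --series '[[[-3.2,-1.4,0,0,0,0,255],[-3.2,-1.4,0,0,0,0,255],[-3.2,-1.4,0,0,0,0,255],[0,0,2.5,0,0,0,255],[0,0,3,0,0,0,255],[0,0,2,0,0,0,255],[0,0,2,0,0,0,255],[0,0,0,0,0,0,255],[0,0,0,0,0,0,255]]]'

```text
clock: 31.4
tool_pos: [0.4791, -0.2962, 0.1003]
tcp_rot: [0.546, 0.838, 0.001, -0.003]
force: [-0.3, 0.3, 1.3]
width: 0.0
```

Run:
```python
from seg import *
go(.482,-.297,.075)
c=cam('side'); show('side',150,100,220,165,3.6,'pics/q_side.png',1.3)
```

```text
t 31.4 tcp [ 0.4791 -0.2962  0.1003] head 23.8 tilt 0.33 w 0.000 d cm [-0.2   0.24  2.52]
```

Request:
arm_command --series '[[[-0.2,0.2,1,0,0,0,255],[0,0,1,0,0,0,255],[0,0,1,0,0,0,255],[0,0,0.8,0,0,0,255],[0,0,0.8,0,0,0,255],[0,0,0.6,0,0,0,255],[0,0,0.5,0,0,0,255],[0,0,0.3,0,0,0,255],[0,0,0.2,0,0,0,255],[0,0,0,0,0,0,255]]]'

```text
clock: 32.28
tool_pos: [0.4824, -0.2979, 0.0403]
tcp_rot: [0.546, 0.838, 0.0, -0.002]
force: [-5.7, 2.8, 9.2]
width: -0.0004
```

Run:
```python
from seg import *
go(.482,-.297,.038); print(status.sense()['force'])
```

```text
t 32.3 tcp [ 0.4824 -0.2979  0.0403] head 23.9 tilt 0.18 w -0.000 d cm [0.1  0.   0.23] 
[-5.66649981  2.84232062  9.16621607]
```

Request:
arm_command --series '[[[0,0,0.2,0,0,0,255],[0,0,0.1,0,0,0,255],[0,0,0,0,0,0,255]]]'

```text
clock: 32.53
tool_pos: [0.4825, -0.2981, 0.038]
tcp_rot: [0.546, 0.838, 0.0, -0.001]
force: [-5.7, 4.4, 10.1]
width: -0.0
```

Request:
arm_command --series '[[[0,0,0.2,0,0,0,255],[0,0,0,0,0,0,255],[0,0,0,0,0,0,255]]]'

```text
clock: 32.78
tool_pos: [0.4826, -0.2981, 0.0376]
tcp_rot: [0.546, 0.838, -0.0, -0.001]
force: [-10.0, 8.8, 25.0]
width: 0.0003
```

At the stop: z stalled at 0.0376 and the force jumped to 25 N. I'll hold here.

Request:
arm_command --series '[[[0,0,0,0,0,0,255],[0,0,0,0,0,0,255],[0,0,0,0,0,0,255],[0,0,0,0,0,0,255],[0,0,0,0,0,0,255],[0,0,0,0,0,0,255],[0,0,0,0,0,0,255],[0,0,0,0,0,0,255],[0,0,0,0,0,0,255],[0,0,0,0,0,0,255]]]'

```text
clock: 33.62
tool_pos: [0.4826, -0.2981, 0.0376]
tcp_rot: [0.546, 0.838, -0.0, -0.001]
force: [-11.1, 6.6, 25.0]
width: -0.0
```

Request:
arm_command --series '[[[0,0,0,0,0,0,255],[0,0,0,0,0,0,255],[0,0,0,0,0,0,255],[0,0,0,0,0,0,255],[0,0,0,0,0,0,255],[0,0,0,0,0,0,255],[0,0,0,0,0,0,255],[0,0,0,0,0,0,255],[0,0,0,0,0,0,255],[0,0,0,0,0,0,255]]]'

```text
clock: 34.45
tool_pos: [0.4826, -0.2981, 0.0376]
tcp_rot: [0.546, 0.838, -0.0, -0.001]
force: [-10.2, 7.2, 25.4]
width: -0.0001
```

Request:
arm_command --series '[[[0,0,0,0,0,0,255],[0,0,0,0,0,0,255],[0,0,0,0,0,0,255],[0,0,-0.8,0,0,0,255],[0,0,-0.8,0,0,0,255],[0,0,-1,0,0,0,255],[0,0,-1,0,0,0,255],[0,0,-2,0,0,0,255],[0,0,-3,0,0,0,255],[0,0,-3,0,0,0,255]]]'

```text
clock: 35.28
tool_pos: [0.4822, -0.2976, 0.1515]
tcp_rot: [0.546, 0.838, 0.0, -0.002]
force: [-0.3, -0.9, 0.4]
width: 0.0
```

Request:
arm_command --series '[[[0,0,-3,0,0,0,255],[3,1,-2,0,0,0,255],[3,1,0,0,0,0,255],[0,0,0,0,0,0,255],[0,0,0,0,0,0,255],[0,0,0,0,0,0,255]]]'

```text
clock: 35.78
tool_pos: [0.4771, -0.2356, 0.2014]
tcp_rot: [0.546, 0.838, -0.0, -0.0]
force: [-0.8, -0.8, 0.5]
width: 0.0001
```

```bash
python3 meas.py
python3 - <<'E'
from seg import *
go(.48,-.3,.2)
t=load('top'); a=None
# treadle & trays & bystanders by difference of side pictures vs first side frame
s=cam('side'); o=cv2.resize(cv2.imread('pics/a_side.png'),(512,384),interpolation=cv2.INTER_AREA)
d=(cv2.absdiff(s['frame'],o).max(2)>35).astype(np.uint8); d=cv2.morphologyEx(d,cv2.MORPH_OPEN,np.ones((3,3)))
n,L,st,ce=cv2.connectedComponentsWithStats(d)
for i in range(1,n):
    if st[i,4]>30: print(st[i])
g=t['frame'].max(2)[170:245,285:355]; n,L,st,ce=cv2.connectedComponentsWithStats((g<22).astype(np.uint8)); print('pad',[ (st[i].tolist(),np.round(ce[i]+[285,170],1)) for i in range(1,n) if st[i,4]>60])
hsv=cv2.cvtColor(t['frame'],cv2.COLOR_BGR2HSV).astype(int); H,S,V=[hsv[...,i] for i in range(3)]
for nm,C,hw in (('long',(.410,.354),(.055,.105)),('sq',(.587,.355),(.074,.074))):
    P=np.array([proj(t,[C[0]+a*hw[0],C[1]+b*hw[1],.01]) for a,b in((-1,-1),(-1,1),(1,1),(1,-1))]); r=np.zeros(H.shape,np.uint8); cv2.fillPoly(r,[np.round(P).astype(np.int32)],1)
    m=((r>0)&(S>50)).astype(np.uint8); n,L,st,ce=cv2.connectedComponentsWithStats(m); print(nm,[(int(st[i,4]),np.round(at(t,ce[i],.012)[:2],3)) for i in range(1,n) if st[i,4]>20])
E
```

```text
[(21, np.float64(16.2)), (23, np.float64(16.73)), (25, np.float64(16.98)), (24, np.float64(16.71)), (26, np.float64(16.18)), (28, np.float64(16.15))]
[(21, np.float64(16.2)), (23, np.float64(16.99)), (27, np.float64(17.21)), (24, np.float64(16.7)), (26, np.float64(15.91)), (27, np.float64(15.95))]
t 35.8 tcp [ 0.4772 -0.236   0.2012] head 23.8 tilt 0.05 w -0.000 d cm [-5.97 -2.32  0.12] 
[283   0  29  12 302]
[355   0  27  26 225]
[388   0  21   8 105]
[286  21  17  17 172]
[313  50  18  12 134]
[ 285   68   50   58 1697]
[  312    87   200   297 22118]
[282 136  22  15 122]
[494 153  18  27 122]
[502 167   9  12  69]
[196 187   6   8  37]
[312 208  10   9  73]
[186 210  13  10 100]
[189 221   8   5  40]
[311 221   7   5  34]
[307 237   9   6  41]
[194 241   7   6  31]
[304 245  10   7  47]
[285 252   7   8  43]
[217 254   8   8  44]
[249 256  11  14 107]
[283 261  11  13  82]
[216 263  11  13  83]
[431 264  13  17 148]
[252 273   7   8  46]
[436 281  18  18 182]
[503 312   9   6  38]
[170 341  30  23 526]
[265 345  38  19 413]
[200 350  32  25 560]
pad [([16, 46, 18, 21, 67], array([309.5, 227.3])), ([43, 52, 27, 23, 111], array([339.2, 238. ]))]
long [(185, array([0.412, 0.395])), (181, array([0.416, 0.305]))]
sq [(209, array([0.626, 0.351])), (206, array([0.554, 0.355]))]
```

Request:
arm_command --series '[[[3,1.3,0,0,0,0,255],[3,1.3,0,0,0,0,255],[3,1.3,0,0,0,0,255],[3,1.3,0,0,0,0,255],[3,1.3,0,0,0,0,255],[3,1.3,0,0,0,0,255],[3,1.3,0,0,0,0,255],[0,0,0,0,0,0,255],[0,0,0,0,0,0,255]]]'

```text
clock: 36.63
tool_pos: [0.4757, -0.0061, 0.2013]
tcp_rot: [0.545, 0.839, -0.0, -0.0]
force: [-0.2, -0.7, -0.1]
width: -0.0
```

Run:
```python
from seg import *
t=cam('top')
g=t['frame'].max(2)[170:245,285:355]; n,L,st,ce=cv2.connectedComponentsWithStats((g<22).astype(np.uint8)); print('pad',[ (st[i].tolist(),np.round(ce[i]+[285,170],1)) for i in range(1,n) if st[i,4]>60])
o=cv2.resize(cv2.imread('pics/a_top.png'),(512,384),interpolation=cv2.INTER_AREA)
d=cv2.absdiff(t['frame'],o).max(2)
for nm,p in (('jar',[.70,-.313,.04]),('mug',[.73,.275,.04])):
    u,v=np.round(proj(t,p)).astype(int); print(nm,(d[v-22:v+22,u-22:u+22]>30).sum())
print('brush',(d[210:270,350:392]>30).sum())
s=status.sense(); print(s['clock'],s['tool_pos'],s['force'])
r.sign_off()
```

```text
pad [([18, 31, 29, 29, 453], array([317.2, 214.5]))]
jar 0
mug 0
brush 0
36.6833 [ 0.47593479 -0.00720709  0.20140951] [-0.80397499 -0.35353856  0.30492141]
the job is handed in; nothing more can be done
```

The job is done and handed in at about 37 s on the robot's clock, with no verdict reported.

- **Finds:** the sieve held four finds. Both bones are in the long tray and both potsherds in the square tray; I checked this in the top camera picture before handing in. The blue and turquoise look-alikes were left alone.
- **Sieve:** I pushed it clockwise about 90° by one ear. The notch ended at about 16.5°, against 16.6° for the tapper. Each figure is good to about half a degree, and the individual ear readings spread from 15.9° to 17.2°.
- **Treadle:** after the sieve was turned, I pressed the treadle to its stop, where the pad stood 37.6 mm above the bench at about 25 N. I held it there for about 2 s and let go. The pad then looked the same in the top picture as before the press.
- **Jar, mug and brush:** the first and last top pictures show no difference around any of them.

The last close-up of the treadle could not be viewed because the picture limit was reached. The pressing and all the checks after it were therefore done by numbers only. No check failed.

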